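Vent and open the bike-wash pressure tank for refilling

ROBOT

A 6-joint arm with a two-finger parallel gripper is mounted at the origin on the work surface. World frame = base frame: x ahead of the robot, y to its left, z up, the work surface at z = 0. Lengths are in m, angles in degrees, forces in N, time in s.
With the tool pointing down it reaches from about 0.25 to 0.725 m from the base axis. Payload 9.7 kg.
Tool frame: the origin (TCP) lies at the very end of the fingers, on their centre line; the grasp point (between the pads) lies 19 mm behind it (bot.grip_point_offset is the z of the grasp point in the tool frame, in m); z points along the fingers, x is the direction in which the jaws open and shut, and the axes are right-handed (so a half turn about z gives the same grasp; the last joint's range is limited). The gripper opens to 85 mm and grips with 20 to 120 N. Pads are 22 mm wide; open, the fingers measure 114 mm over their backs; the gripper's body (76 mm by 85 mm) begins 54 mm behind the grasp point. The pads swing forward as they close: fully open they stand 13 mm farther back than shut.
Start: joints at [-65.833, 4.979, 10.078, 95.1, 0, 90], TCP at [0.225, -0.502, 0.207] pointing down, gripper open.
Joint ranges: [-179.16, 179.16], [-48.56, 103.87], [-65.8, 70.77], [-126.05, 130.52], [-82.76, 87.17], [-180, 180]. Speed limits (degrees/s): [127.2, 127.2, 147.25, 180, 180, 180].

INTERFACE

Orientations are given as [roll, pitch, yaw] about the fixed x, y, z axes, in that order (R = Rz(yaw) Ry(pitch) Rx(roll)).
In Python, from workcell import get_obs, viewer, job_done, bot gives the robot as it stands.
- The arm moves only by the shell command python3 -m handwheel 'ROWS' [FORCE]. ROWS is JSON, a list of rows, each a list of 5 numbers: the closure, from 0 (fully open) to 1 (shut), then the shift along the world's x, y, z in m, then the turn about the world's z in degrees. A call has 1 to 5 rows; each row is the pose to reach, as a shift and turn from the pose measured when the call began; what a row does not reach only later rows make up. A row lasts 1/10 s, in which the tool goes at most 50 mm and 8.59 degrees, less where a joint would pass 70% of its speed; a pose out of reach is approached as far as the arm can. A call with a gripper value outside its range is refused whole. The fingers move at their own pace and stop on an object; FORCE is the grip in N (left out, the last holds). Time passes only in rows, so rows that repeat a pose let the fingers close. It gives the time, the measured TCP pose, the force and the opening at its end, in the units of the state.
- get_obs(): the state, without advancing time (a new reading comes with each control period).
- viewer.camera(name): name is "side" or "top"; returns a dict with "color" (384x512x3 uint8, blue, green, red), "K" (3x3 intrinsics, pixels), "origin" and "orientation" of the camera in the world. Camera axes: x right, y down, z forward; pixel columns grow to the right and rows downward; lengths in m; the calibration is good to about 2 mm. A picture is of the moment at which its call begins. There is no depth.
- job_done(): hands the job in, once; it reports no verdict.
The state is a dict: "time": time; "q": joint angles; "qd": joint speeds; "joint_efforts": joint torques, N m; "ee_pos": TCP position; "tcp_rot": TCP orientation; "wrist_force": force on the tool from outside, world axes, zero at the start; "torque": the same for the moment, N m; "opening": finger opening in m.
Only numpy, scipy, OpenCV 4.12 (cv2) and the standard library are available. Lean on these libraries where they do the work, as an engineer would, in place of code of your own. Each camera call takes 0.05 s, during which the arm holds its last target.

TASK

Open the air-charged wash tank for refilling: first swing its prop leg out from the folded position until it is hard against its stop, so that the tank cannot rock back when you bear down on it. Then turn the red cap anticlockwise to its first stop and let it vent there, not pressed down, for a second; press it down, turn it on past that stop to the end and lift it off. Set the cap down gently, grip bar upwards, in the round steel parts dish, leaving the tank standing where it is and the other things on the bench undisturbed.

Things in the scene. Friction and masses are not known exactly. Their poses are not given: they have to be found in the camera images.
- tank: Bright aluminium cylinder with blue band, 120 mm across, 240 mm tall, domed top, standing loose on four rubber feet 44 mm from its axis; about 1.9 kg, slides or rocks if pushed hard. Origin: centre of its underside on the bench, z up. Filler neck on its shoulder at azimuth 220 deg in its frame (0 = its +x, 90 = its +y), prop leg on its +y flank.
- tank_handle (a point): Middle of the top bar (top at 296 mm) of the tank's steel carrying handle, which arches 96 mm wide across the dome, 26 mm from the tank's axis on the side away from the neck. Axes as the tank's. The tank also has a gauge at azimuth 281 deg, height 165 mm, out to 82 mm from the axis, and a brass outlet cock at 321 deg, height 50 mm, out to 106 mm.
- neck (a point): Centre of the filler neck's mouth, at (-51, -42, 265) mm in the tank's frame. z: the neck's axis, pointing out, 35 deg from vertical, leaning outwards to azimuth 220 deg. x: where the cap's x points when fully locked. The neck is 38 mm across with an outward flange 52 mm across; two lugs in the cap hook under it.
- cap: Red pressure cap, 64 mm across, 48 mm tall, 0.1 kg, loose but hooked on the neck. Origin: centre of its skirt's lower rim (locked: 8 mm below the neck's mouth); z along its axis to the grip bar, x along the bar. Skirt 14.5 mm deep, roof's top at z = 18.5 mm. Grip bar on it: 14 mm thick (y), 52 mm long (x), z 18.5 to 48 mm (lowest 5 mm 22 mm thick); white line on its +x half.
- cap_bar (a point): Place to grip: on the cap's axis, 37.5 mm above its origin, axes as the cap's. Turning it anticlockwise seen from outside: 0 rad locked, about 0.2 N m of friction to the first stop (a tooth) at 0.6 rad. Pressed in 4 to 6 mm it passes under the tooth; from 1.25 rad to the end stop at 1.45 rad it is free and lifts off along the axis. Inner spring: 8 N at rest, 14 N pressed 5 mm, bottoms at 6.5 mm.
- leg (a joint): Angle of the prop leg, rad: 0 folded (pointing along the tank's -x), growing as it swings out, clockwise from above, to its stop at 2.15 (then pointing to azimuth 57 deg in the tank's frame). Stiff hinge, about 0.1 N m: it stays where it is left. It may start up to 0.35 open.
- leg_pivot (a point): Point on the bench under the leg's upright hinge pin, at (10, 78, 0) mm in the tank's frame. Turns with the leg: the leg points along this point's -x.
- leg_foot (a point): Underside (1.5 mm above the bench) of the leg's black rubber foot: an upright cylinder 28 mm across, up to 45 mm above the bench, 120 mm from the pivot. A steel bar 14 mm thick slopes from it up to the hinge (centre line 28 mm above the bench at 102 mm from the pivot, 72 mm at the pivot). Axes as leg_pivot.
- dish: Round shallow steel parts dish, held to the bench by its magnet: 148 mm across the rim, 26 mm high, flat floor 120 mm across at 4 mm height. Origin: centre of its underside.
- tub: Bystander: small white grease tub with a yellow lid, 69 mm across, 48 mm tall, near the place where the leg comes to rest. Origin: centre of its underside.
- bottle: Bystander: clear spray bottle with a green band and black trigger head, 71 mm across, 193 mm tall, head reaching 52 mm out along its -x. Origin: centre of its underside.
- crate: Bystander: small wooden box of tyre levers, 100 x 130 x 55 mm, levers to 100 mm high. Origin: centre of its underside.
- driver: Bystander: red-handled screwdriver lying in front of the tank, 190 mm long, 26 mm thick, tip along its +x. Origin: its middle, on the bench.
Things that resemble listed ones, but are neither listed nor needed, are in the scene too. Of the things shaped like the cap, the red one is meant.

How it is judged (in metres and radians):
On the way, in this order (a step that is already met when the one before it is completed fails the run):
1. the prop leg is swung out against its stop, the cap not yet turned (value of joint leg above 2.05 rad and angle between the x axis of cap and the x axis of neck, either way round below 0.3 rad), for 0.2 s.
2. the cap is turned to its first stop and rests there, not pressed down, to vent (value of joint leg above 2.05 rad and angle between the x axis of cap and the x axis of neck, either way round between 0.45 and 0.85 rad and z of cap in the frame of neck between -0.01 and 0 m), for 0.8 s.
3. the cap is pressed down at the first stop (value of joint leg above 2.05 rad and angle between the x axis of cap and the x axis of neck, either way round between 0.45 and 0.95 rad and z of cap in the frame of neck below -0.0108 m), for 0.05 s.
4. the cap is turned past the stop (value of joint leg above 2.05 rad and angle between the x axis of cap and the x axis of neck, either way round above 1.1 rad and z of cap in the frame of neck below 0 m), for 0.05 s.
5. the cap is lifted clear of the neck (distance between cap and neck above 0.04 m), for 0.1 s.
At the end, for the whole second after the job is handed in: The cap stands at rest in the dish on its skirt (within 7 degrees of upright, grip bar up, its centre within 36 mm of the dish's), let go; the prop leg is still out, within 0.1 rad of its stop; the tank stands upright (within 3.5 degrees) and at rest, no more than 50 mm from where it was (horizontal distance between cap and dish below 0.036 m and z of cap in the frame of dish below 0.01 m and angle between cap's own z axis and vertical below 0.12 rad and contact force between cap and dish above 0.2 N and contact force between cap and the fingers below 0.1 N and linear speed of each of cap, tank below 0.02 m/s and value of joint leg above 2.05 rad and angle between tank's own z axis and vertical below 0.06 rad and distance of tank from where it was at the start of the episode below 0.05 m); the robot touches nothing.
It fails at once if the tank rocks over by more than 7 degrees or is shoved 50 mm (angle between tank's own z axis and vertical above 0.12 rad or distance of tank from where it was at the start of the episode above 0.05 m).
It fails at once if the cap is dropped (falls free from more than about 30 mm) (contact force between cap and the fingers below 0.05 N and linear speed of cap above 0.75 m/s).
It fails at once if a bystander (tub, bottle, box, screwdriver) is pushed more than 30 mm or tipped (distance of any of tub, bottle, crate, driver from where it was at the start of the episode above 0.03 m or angle between any of tub, bottle, crate's own z axis and vertical above 0.3 rad).
It also fails if it takes over 72 s, if anything falls off the work surface, if the arm or the gripper's body presses on something with over 40 N, if the wrist force passes 120 N, or if a joint passes its speed limit or range.

## Working session

There is one attempt and no reset: what is moved stays moved. The work goes in short steps, Python scripts to look and compute and a shell command to move; the robot and the scene stay as the last step left them, time stands still between calls to the robot, and variables do not carry over. Pictures are saved under pics/ and viewed, and the job is handed in when it is done.

```bash
ls; mkdir -p pics; python3 - <<'E'
from workcell import get_obs, viewer, bot
import cv2
o=get_obs(); print(o)
for n in("side","top"):
    c=viewer.camera(n); cv2.imwrite(f"pics/{n}0.png",c["color"]); print(n,c["K"],c["origin"],c["orientation"])
print(bot, [a for a in dir(bot) if a[0]!='_'])
E
```

```text
pics
{'time': 0.0, 'q': array([-6.58312469e+01,  5.01031246e+00,  1.00324579e+01,  9.51000468e+01,
       -8.37042740e-04,  8.99988824e+01]), 'qd': array([ 0.0393971 ,  0.03450295, -0.00068186,  0.05401591,  0.02394934,
        0.11704761]), 'joint_efforts': array([ 1.53045312e-03, -5.20389676e+01,  4.64801860e+01,  1.64340256e-02,
        1.83626912e-04, -7.09279760e-06]), 'ee_pos': array([ 0.22506538, -0.50153557,  0.20587278]), 'tcp_rot': array([ 1.79999164e+02,  7.79014323e-02, -6.58301292e+01]), 'wrist_force': array([-0.17482306,  0.12944546, -0.49879612]), 'torque': array([-0.01549514,  0.00702731, -0.03308276]), 'opening': 0.08557702347002116}
side [[485.17729493   0.         260.82656327]
 [  0.         485.17729493 196.66121779]
 [  0.           0.           1.        ]] [0.29268368 1.17340896 1.1517028 ] [-129.05478124   -0.21603687 -168.84756505]
top [[358.47313195   0.         252.09560178]
 [  0.         358.47313195 191.92466153]
 [  0.           0.           1.        ]] [ 0.45396383 -0.00200819  1.05537341] [-174.41552538    1.13108646  -89.40573526]
<Robot object at 0x7f6bcc1cfa10> ['PlanningError', 'grip_point_offset']
```

View pics/side0.png

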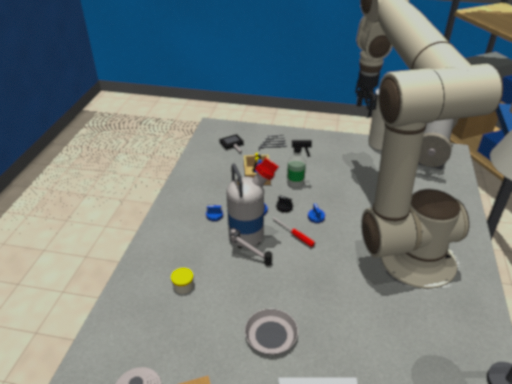

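View pics/top0.png

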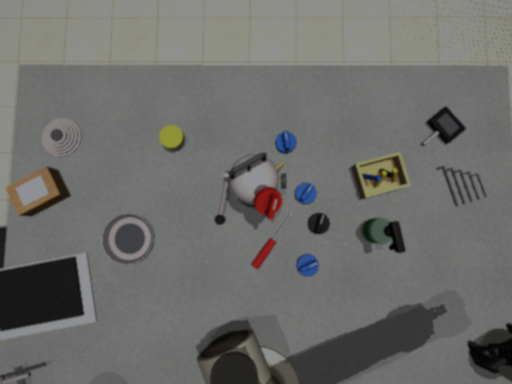

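```bash
cat > h.py <<'E'
import numpy as np, cv2
from workcell import get_obs, viewer
from scipy.spatial.transform import Rotation as R
def cam(n): 
    c=viewer.camera(n); return c
def proj(c,P):
    P=np.atleast_2d(P); r=R.from_euler('xyz',c["orientation"],degrees=True).as_matrix()
    p=(P-c["origin"])@r; p=p@np.array(c["K"]).T; return p[:,:2]/p[:,2:]
def ray(c,u,v):
    r=R.from_euler('xyz',c["orientation"],degrees=True).as_matrix()
    return r@np.linalg.inv(c["K"])@np.array([u,v,1.])
def at_z(c,u,v,z):
    d=ray(c,u,v); return np.array(c["origin"])+d*(z-c["origin"][2])/d[2]
def crop(c,x0,y0,x1,y1,s,name,pts=()):
    im=cv2.resize(c["color"][y0:y1,x0:x1],None,fx=s,fy=s,interpolation=cv2.INTER_CUBIC)
    for u,v in pts:
        cv2.drawMarker(im,(int((u-x0+.5)*s),int((v-y0+.5)*s)),(0,255,255),cv2.MARKER_CROSS,9,1)
    cv2.imwrite("pics/"+name,im)
E
python3 - <<'E'
from h import *
c=cam("top");crop(c,200,140,300,240,6,"t1.png");print(at_z(c,129,239,.026),at_z(c,171,137,.048))
c=cam("side");crop(c,200,140,300,290,4,"s1.png")
E
```

```text
[0.41576229 0.37110963 0.026     ] [0.70923768 0.25416    0.048     ]
```

View pics/t1.png

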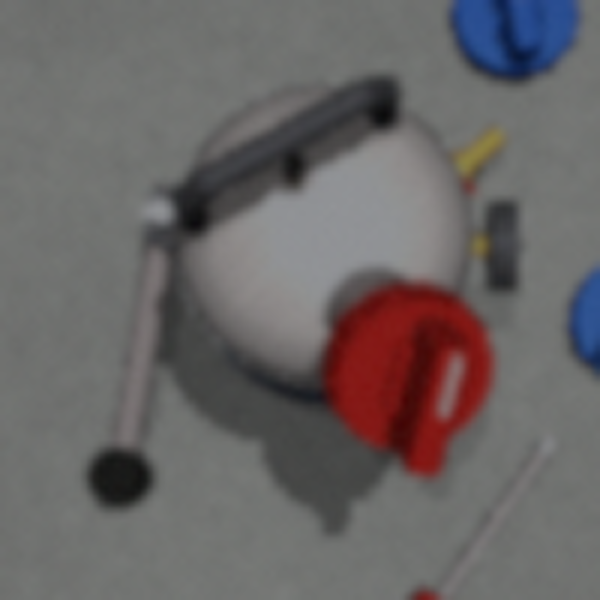

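View pics/s1.png

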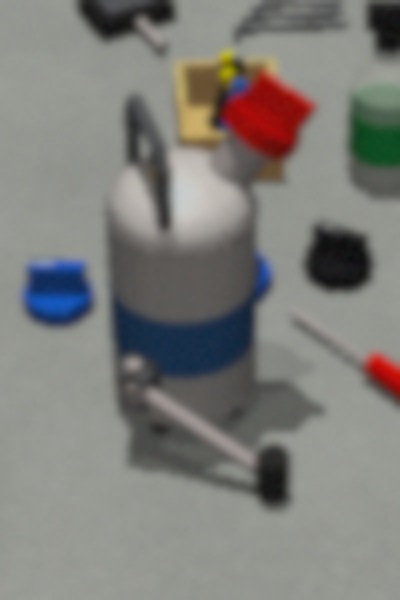

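```bash
cat > fit.py <<'E'
from h import *
from scipy.optimize import least_squares
T=cam("top");S=cam("side")
a40=np.radians(40);a130=np.radians(130)
def cyl(az,r,z): a=np.radians(az); return [r*np.cos(a),r*np.sin(a),z]
hm=np.array([.026*np.cos(a40),.026*np.sin(a40),.29]);hd=np.array([np.cos(a130),np.sin(a130),0])
pts=[ (hm+hd*.043,'T',(200+193/6,140+190/6)),(hm-hd*.043,'T',(200+385/6,140+88/6)),
 (cyl(321,.106,.050),'T',(200+497/6,140+135/6)),
 (cyl(281,.078,.165),'T',(200+503/6,140+245/6)),
 ([.010,.078,.085],'T',(200+157/6,140+210/6)),
 ([.010,.078,.085],'S',(200+136/4,140+362/4)),
 (hm+hd*.043,'S',(200+161/4,140+148/4)),(hm-hd*.043,'S',(200+135/4,140+100/4)),
]
ft=(200+120/6,140+475/6);fs=(200+272/4,140+452/4)
n=np.array([-.051,-.042,.265]);ax=np.array([np.sin(np.radians(35))*np.cos(np.radians(220)),np.sin(np.radians(35))*np.sin(np.radians(220)),np.cos(np.radians(35))])
def tw(p,P): c,s=np.cos(p[2]),np.sin(p[2]); return np.array([p[0]+c*P[0]-s*P[1],p[1]+s*P[0]+c*P[1],P[2]])
def footp(p): 
    a=np.pi-p[3]; return np.array([.010+.12*np.cos(a),.078+.12*np.sin(a),.045])
def res(p):
    r=[]
    for P,cn,uv in pts: r.append(proj(T if cn=='T' else S,tw(p,P))[0]-uv)
    r.append(proj(T,tw(p,footp(p)))[0]-ft); r.append(proj(S,tw(p,footp(p)))[0]-fs)
    return np.ravel(r)
best=None
for y0 in np.arange(-3,3,.7):
    s=least_squares(res,[.55,0,y0,.1],loss='soft_l1')
    if best is None or s.cost<best.cost: best=s
p=best.x
if __name__=="__main__":
    print(p,np.degrees(p[2:]),best.cost);print(res(p).reshape(-1,2).round(1))
    print("foot",tw(p,footp(p)),"pivot",tw(p,[.01,.078,0]),"neck",tw(p,n))
    print("axis",tw([0,0,p[2]],ax),"bar",tw(p,n+ax*(.0295)),"bartop",tw(p,n+ax*.040))
    a=[tw(p,n+ax*k) for k in (-.008,.0105,.040)]
    crop(T,200,140,300,240,6,"t2.png",[proj(T,x)[0] for x in a]+[proj(T,tw(p,[0,0,.0]))[0]])
    crop(S,200,140,300,290,4,"s2.png",[proj(S,x)[0] for x in a])
E
python3 fit.py
```

```text
[ 0.56827563  0.01284095 -0.19285922 -0.01785476] [-11.05001914  -1.02300216] 10.148554822751791
[[-2.6  0.9]
 [ 0.4 -0.9]
 [ 0.3  0.1]
 [ 1.   0.5]
 [ 0.8  0.6]
 [-1.   3.9]
 [-0.   2.3]
 [-1.2 -1.8]
 [ 0.1 -0.1]
 [ 0.1  0.2]]
foot [0.47487308 0.10837169 0.045     ] pivot [0.59304017 0.08747819 0.        ] neck [ 0.51017119 -0.01860542  0.265     ]
axis [-0.50190382 -0.27763732  0.81915204] bar [ 0.49536503 -0.02679572  0.28916499] bartop [ 0.49009504 -0.02971091  0.29776608]
```

View pics/t2.png

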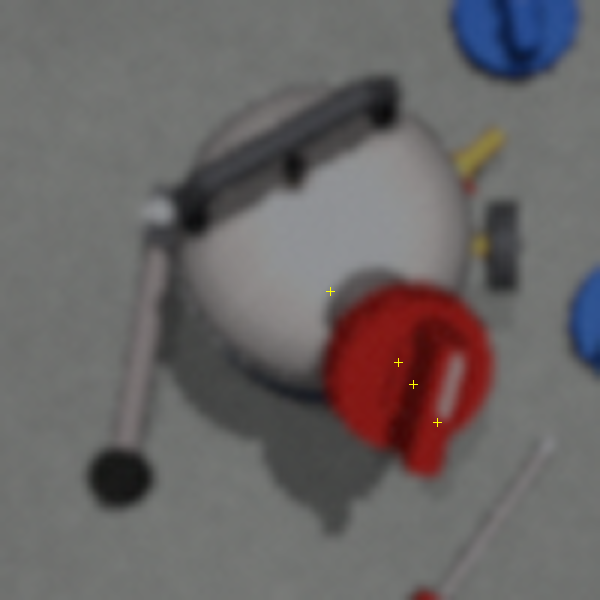

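View pics/s2.png

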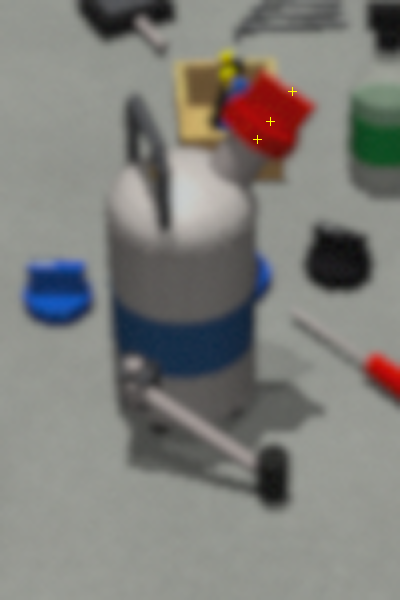

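```bash
cat > cap.py <<'E'
from fit import *
N=tw(p,n); A=tw([0,0,p[2]],ax)
H=np.cross([0,0,1],A);H/=np.linalg.norm(H)   # horizontal
U=np.cross(A,H)   # 
U=-U if U[2]<0 else U  # uphill
L=np.cross(A,U)   # left: psi anticlockwise from U toward L
def capx(psi): return np.cos(psi)*U+np.sin(psi)*L
def corners(psi,h=.040,off=np.zeros(3)):
    x=capx(psi);y=np.cross(A,x)
    return [N+off+A*h+x*.026*a+y*.007*b for a,b in((1,1),(1,-1),(-1,-1),(-1,1))]
if __name__=="__main__":
    print("U",U,"L",L)
    ims=[]
    for d in (-25,-35,-45,-55):
        im=[]
        for c,(x0,y0),s in((T,(235,165),8),(S,(245,145),8)):
            i=cv2.resize(c["color"][y0:y0+45,x0:x0+45],None,fx=s,fy=s,interpolation=cv2.INTER_CUBIC)
            for h in(.040,.0105):
                q=np.array([proj(c,k)[0] for k in corners(np.radians(d),h)]);q=((q-[x0,y0]+.5)*s).astype(int)
                cv2.polylines(i,[q],True,(0,255,255),1);cv2.circle(i,tuple(q[0]),3,(255,255,0),-1)
            im.append(i)
        ims.append(np.vstack(im)[:, :])
    o=np.hstack(ims);cv2.imwrite("pics/psi.png",cv2.resize(o,(800,int(o.shape[0]*800/o.shape[1])),interpolation=cv2.INTER_AREA))
E
python3 cap.py
```

```text
U [0.71679294 0.39650718 0.57357644] L [-4.84045894e-01  8.75042612e-01 -2.77555756e-17]
```

View pics/psi.png

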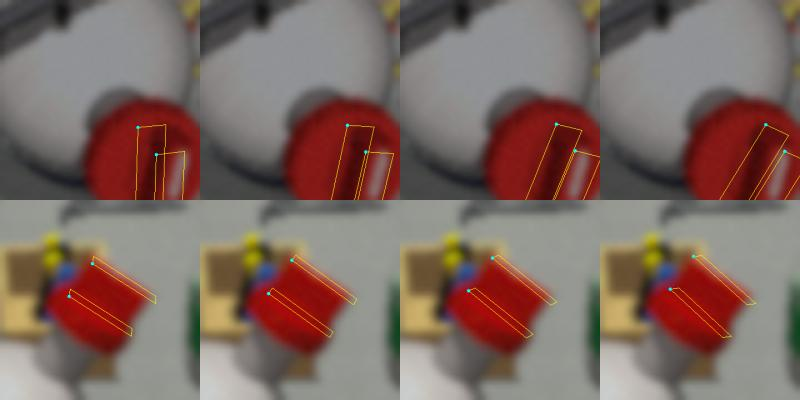

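```bash
python3 -m handwheel '[[1,0.015,0.045,0,0],[1,0.03,0.09,0,0],[1,0.045,0.135,0,0],[1,0.06,0.18,0,0],[1,0.075,0.225,0,0]]' 30; python3 -m handwheel '[[1,0.015,0.045,0,0],[1,0.03,0.09,0,0],[1,0.045,0.135,0,0],[1,0.06,0.18,0,0],[1,0.075,0.225,0,0]]'
python3 -c "
from h import *
o=get_obs();print(o['q'].round(1),o['ee_pos'],o['tcp_rot'],o['opening'])"
```

```text
time: 0.9
ee_pos: [0.3002, -0.2751, 0.2065]
tcp_rot: [-180.0, -0.0, -65.9]
wrist_force: [1.6, 0.2, 0.0]
opening: 0.0122
time: 1.4
ee_pos: [0.3754, -0.0482, 0.2069]
tcp_rot: [-179.9, -0.1, -65.9]
wrist_force: [0.7, -0.9, 0.6]
opening: -0.0001
[ -7.3 -18.3 -11.   97.2  -0.  148.6] [ 0.37540905 -0.04817938  0.20687552] [-1.79921164e+02 -5.66438550e-02 -6.58798935e+01] -7.631082454456567e-05
```

```bash
python3 -m handwheel '[[1,0.022,0.04,0,0],[1,0.044,0.08,0,8],[1,0.064,0.124,-0.02,16],[1,0.066,0.124,-0.06,24],[1,0.07,0.124,-0.1,32]]'; python3 -m handwheel '[[1,0.005,0.0,-0.04,0],[1,0.01,0,-0.075,0],[1,0.015,0,-0.087,0],[1,0.018,0.0,-0.087,0]]'
python3 - <<'E'
from h import *
c=cam("top");crop(c,190,140,290,240,6,"t3.png")
c=cam("side");crop(c,200,190,300,290,6,"s3.png")
E
```

```text
time: 1.9
ee_pos: [0.4459, 0.0775, 0.1058]
tcp_rot: [-179.9, -0.1, -33.4]
wrist_force: [1.0, -0.2, -0.3]
opening: -0.0004
time: 2.3
ee_pos: [0.4633, 0.0773, 0.0178]
tcp_rot: [-180.0, 0.0, -33.4]
wrist_force: [0.3, -0.6, 0.2]
opening: 0.0001
```

View pics/s3.png

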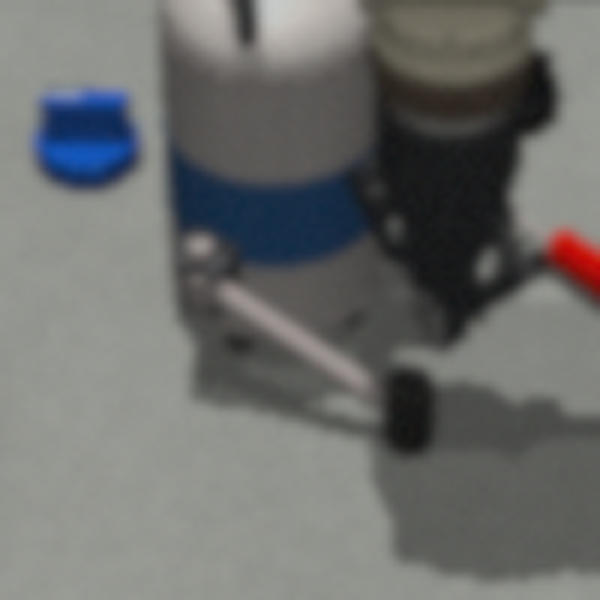

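View pics/t3.png

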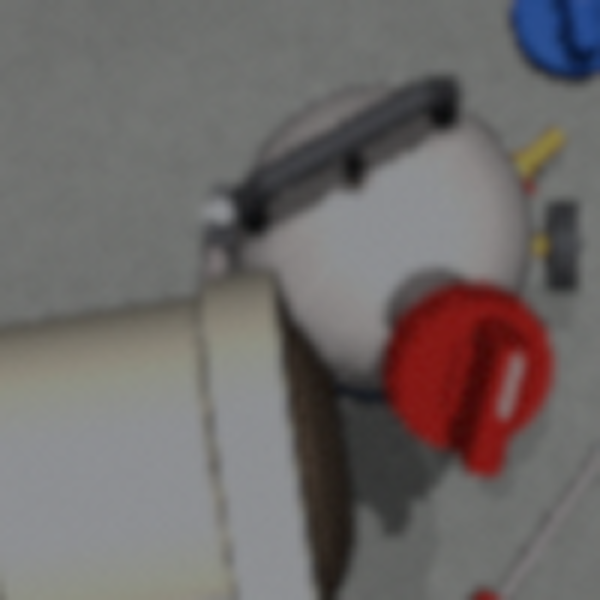

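```bash
python3 -m handwheel '[[1,0.005,0.017,0,0],[1,0.007,0.032,0,0],[1,0.011,0.049,0,0],[1,0.017,0.063,0,0],[1,0.025,0.079,0,0]]'; python3 -m handwheel '[[1,0.009,0.012,0,0],[1,0.02,0.024,0,0],[1,0.033,0.034,0,0],[1,0.047,0.043,0,0],[1,0.062,0.049,0,0]]'
python3 - <<'E'
from h import *
c=cam("top");crop(c,170,120,270,220,6,"t4.png")
c=cam("side");crop(c,190,190,290,290,6,"s4.png")
E
```

```text
time: 2.9
ee_pos: [0.4909, 0.1578, 0.0215]
tcp_rot: [-179.8, -0.2, -33.4]
wrist_force: [1.0, 0.3, 0.1]
opening: -0.0001
time: 3.4
ee_pos: [0.5538, 0.2083, 0.0216]
tcp_rot: [-179.7, -0.2, -33.3]
wrist_force: [0.9, 1.0, 0.3]
opening: -0.0
```

View pics/s4.png

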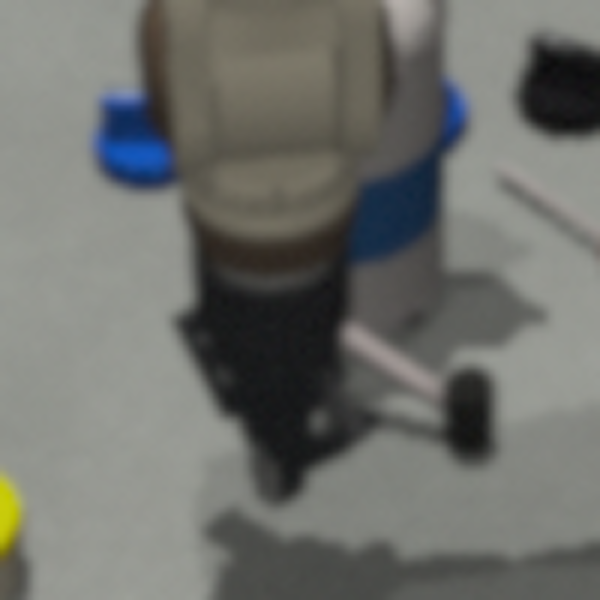

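```bash
python3 - <<'E'
from h import *
c=cam("side");print(at_z(c,268,252.2,.045),at_z(c,268,264,0),proj(c,get_obs()['ee_pos']))
c=cam("top");print(at_z(c,220,219,.045))
E
```

```text
[0.47600667 0.10425709 0.045     ] [0.47384133 0.11271344 0.        ] [[236.96762453 277.84701003]]
[0.47517532 0.10858895 0.045     ]
```

View pics/t4.png

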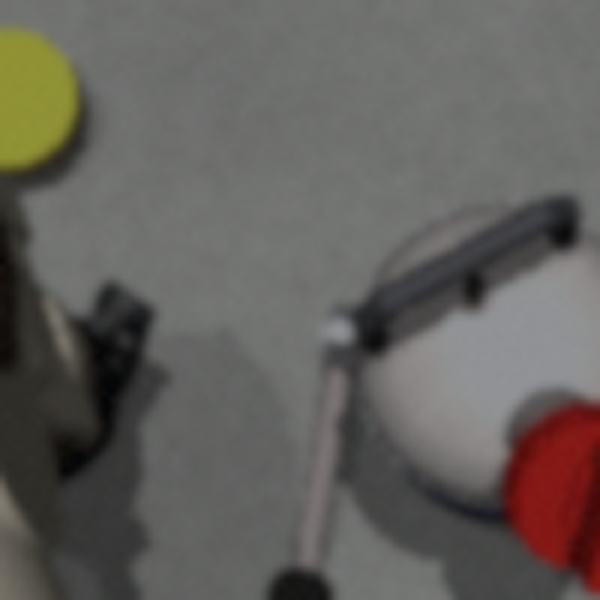

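```bash
python3 - <<'E'
from h import *
o=get_obs();P=o['ee_pos'];print(P)
c=cam("side");crop(c,200,220,280,300,7,"s5.png",proj(c,[P,P+[0,0,.02],P+[0,0,.05]]))
print(proj(c,[[.463,.077,.018],[.463,.077,.05]]))
c=cam("top");print(proj(c,P)); crop(c,150,130,270,220,6,"t5.png",proj(c,[P,P+[0,0,.05]]))
E
```

```text
[0.55272371 0.20714493 0.02121013]
[[273.35923963 252.70794641]
 [273.5593625  245.68211432]]
[[187.59479107 192.12163774]]
```

View pics/s5.png

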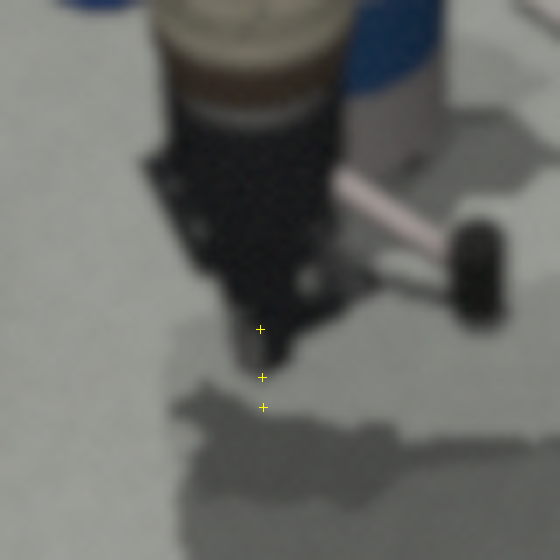

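View pics/t5.png

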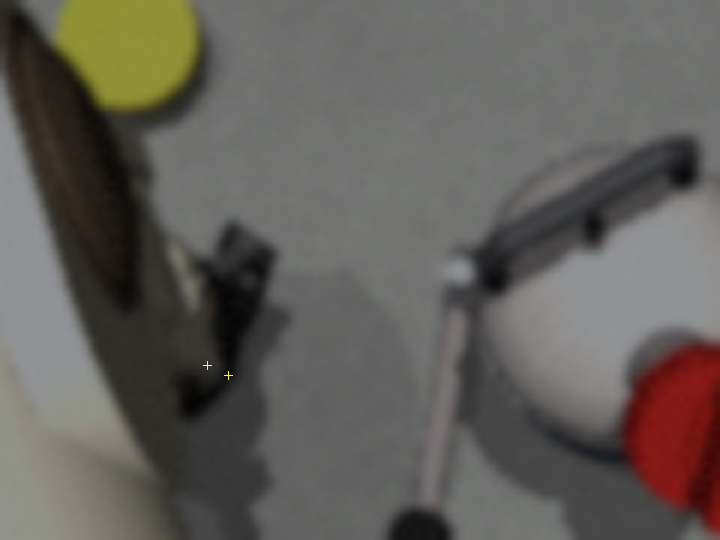

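```bash
python3 -m handwheel '[[1,0,0,-0.01,0],[1,0,0,-0.015,0],[1,0,0,-0.015,0]]';python3 -m handwheel '[[1,0,0,-0.002,0],[1,0,0,-0.004,0],[1,0,0,-0.004,0]]'; python3 - <<'E'
from h import *
P=get_obs()['ee_pos'];print(P)
c=cam("side");crop(c,200,220,280,300,7,"s6.png",proj(c,[P,P+[0,0,.02],P+[0,0,.05]]))
E
```

```text
time: 4.0
ee_pos: [0.5514, 0.2064, 0.0051]
tcp_rot: [-179.9, -0.1, -33.4]
wrist_force: [0.2, -0.6, -0.8]
opening: -0.0002
time: 4.3
ee_pos: [0.5512, 0.2063, 0.0008]
tcp_rot: [-179.9, -0.1, -33.4]
wrist_force: [0.9, 0.6, 0.1]
opening: -0.0004
[0.55122486 0.20626732 0.00082821]
```

View pics/s6.png

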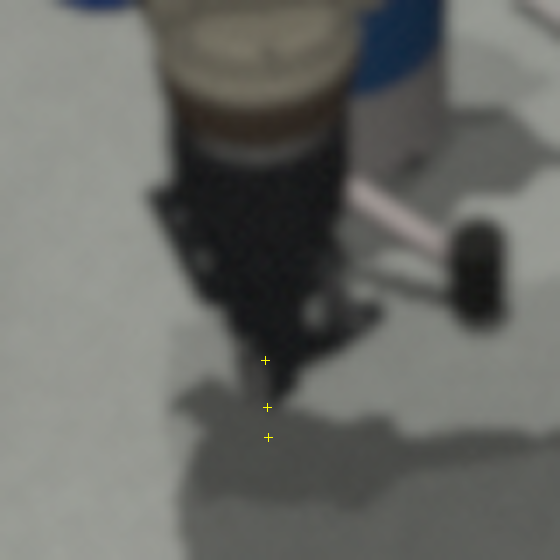

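```bash
python3 -m handwheel '[[1,0,0,-0.005,0],[1,0,0,-0.01,0],[1,0,0,-0.013,0],[1,0,0,-0.013,0]]'; python3 - <<'E'
from h import *
P=get_obs()['ee_pos'];print(P,get_obs()['wrist_force'])
c=cam("side");crop(c,200,220,280,300,7,"s7.png",proj(c,[P,P+[0,0,.02],P+[0,0,.05]]))
E
```

```text
time: 4.75
ee_pos: [0.5509, 0.2062, -0.0127]
tcp_rot: [-179.9, -0.1, -33.4]
wrist_force: [0.7, -0.0, 0.4]
opening: -0.0002
[ 0.55090298  0.206162   -0.01274657] [ 0.70296598 -0.03626476  0.35883709]
```

View pics/s7.png

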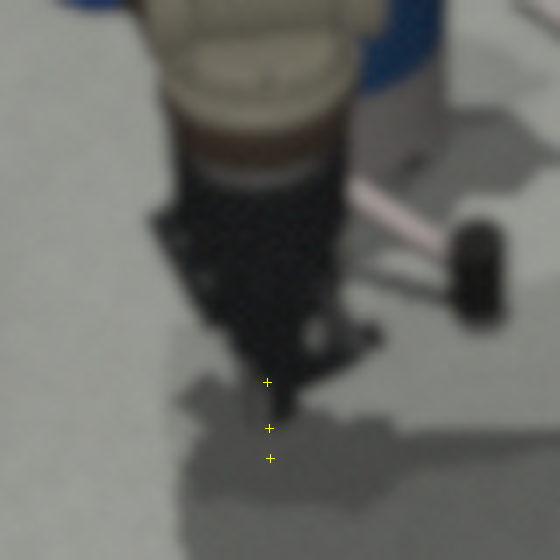

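```bash
python3 -m handwheel '[[1,0,0,-0.002,0],[1,0,0,-0.004,0],[1,0,0,-0.004,0]]';python3 -m handwheel '[[1,0,0,-0.002,0],[1,0,0,-0.004,0],[1,0,0,-0.004,0]]'
```

```text
time: 5.1
ee_pos: [0.551, 0.2062, -0.0167]
tcp_rot: [-179.9, -0.1, -33.4]
wrist_force: [-0.1, 1.0, 0.5]
opening: -0.0001
time: 5.4
ee_pos: [0.5508, 0.2061, -0.0211]
tcp_rot: [-179.9, -0.1, -33.4]
wrist_force: [0.2, -0.1, -0.2]
opening: 0.0004
```

```bash
python3 -m handwheel '[[1,0,0,-0.001,0],[1,0,0,-0.002,0],[1,0,0,-0.002,0]]';python3 -m handwheel '[[1,0,0,-0.001,0],[1,0,0,-0.002,0],[1,0,0,-0.002,0]]'; python3 - <<'E'
from h import *
P=get_obs()['ee_pos'];print(P,get_obs()['wrist_force'])
c=cam("side");crop(c,200,220,280,300,7,"s8.png",proj(c,[P+[0,0,.025],P+[0,0,.05]]))
E
```

```text
time: 5.7
ee_pos: [0.5507, 0.2061, -0.0232]
tcp_rot: [-180.0, -0.1, -33.4]
wrist_force: [-0.4, 1.1, -0.4]
opening: -0.0001
time: 6.0
ee_pos: [0.5508, 0.2061, -0.0246]
tcp_rot: [-179.9, -0.1, -33.4]
wrist_force: [-1.5, 0.1, 4.7]
opening: -0.0002
[ 0.55078329  0.20610934 -0.02458943] [-1.53013569  0.14604049  4.71954482]
```

View pics/s8.png

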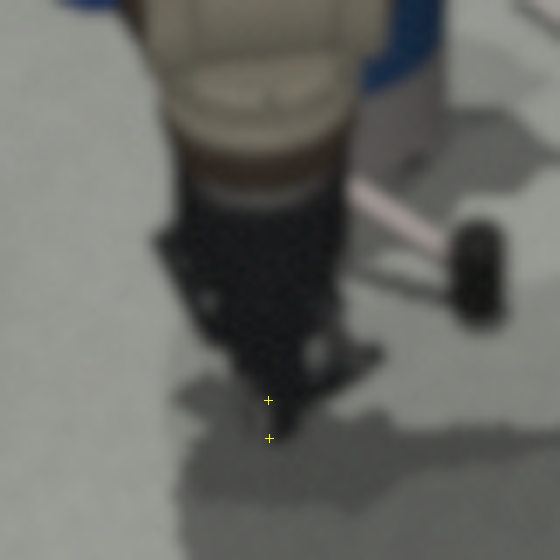

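```bash
python3 -m handwheel '[[1,0,0,0.05,0],[1,-0.03,-0.02,0.09,0],[1,-0.055,-0.06,0.09,0],[1,-0.08,-0.095,0.09,0],[1,-0.092,-0.132,0.08,0]]';python3 -m handwheel '[[1,0,0,-0.03,0],[1,0,0,-0.063,0],[1,0,0,-0.063,0]]'; python3 - <<'E'
from h import *
P=get_obs()['ee_pos'];print(P,get_obs()['wrist_force'])
c=cam("side");crop(c,200,190,300,290,6,"s9.png",proj(c,[P+[0,0,.025],P+[0,0,.05]]))
E
```

```text
time: 6.55
ee_pos: [0.458, 0.0734, 0.0568]
tcp_rot: [-179.8, -0.2, -33.3]
wrist_force: [1.6, -0.2, 1.4]
opening: 0.0006
time: 6.85
ee_pos: [0.4553, 0.0726, -0.0096]
tcp_rot: [180.0, 0.0, -33.4]
wrist_force: [-0.4, 0.3, -0.9]
opening: 0.0003
[ 0.45525848  0.07264576 -0.00959686] [-0.38057142  0.29676777 -0.93708362]
```

View pics/s9.png

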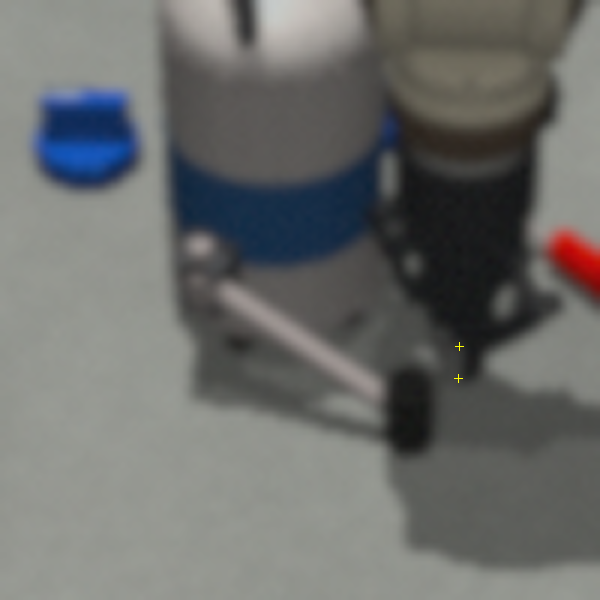

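```bash
python3 -m handwheel '[[1,0.02,0,0,0],[1,0.018,0.02,0,0],[1,0.018,0.036,0,0],[1,0.022,0.054,0,0],[1,0.028,0.068,0,0]]'; python3 - <<'E'
from h import *
P=get_obs()['ee_pos'];print(P,get_obs()['wrist_force'])
c=cam("side");crop(c,200,190,300,290,6,"s10.png",proj(c,[P+[0,0,.025],P+[0,0,.05]]))
E
```

```text
time: 7.4
ee_pos: [0.4856, 0.1424, -0.0053]
tcp_rot: [-179.9, -0.2, -33.3]
wrist_force: [-0.1, -0.6, -0.4]
opening: -0.0
[ 0.48555646  0.14241566 -0.00532616] [-0.12284306 -0.62532622 -0.44063646]
```

View pics/s10.png

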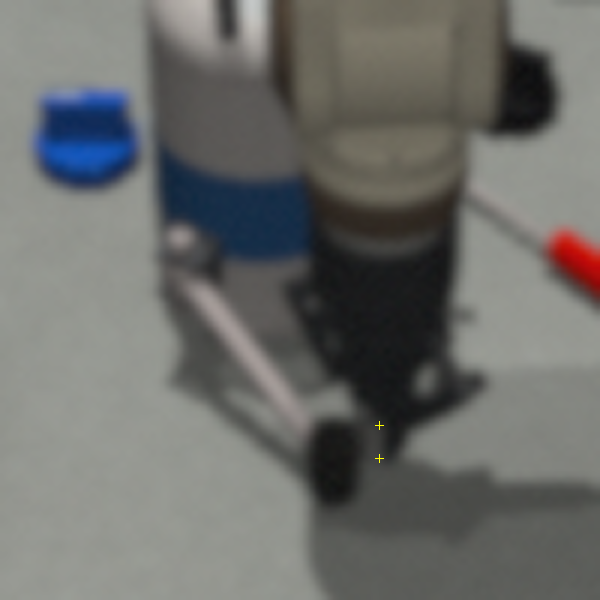

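```bash
python3 - <<'E'
from h import *
c=cam("top");crop(c,200,140,300,240,6,"t11.png")
E
```

```text
(no output)
```

View pics/t11.png

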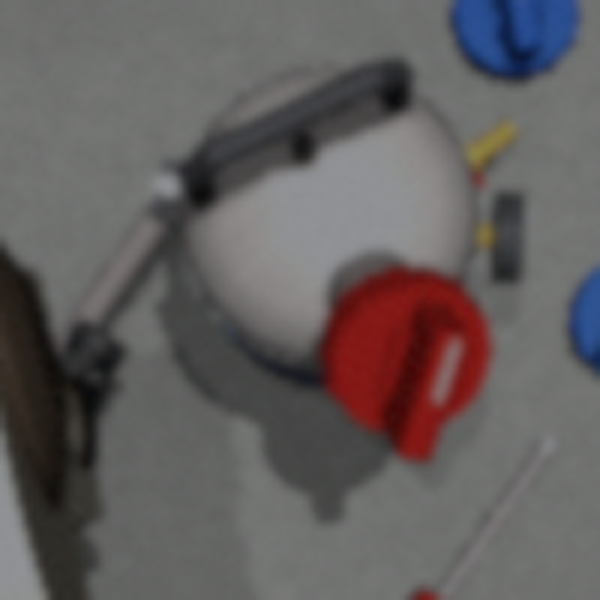

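```bash
cat > fit2.py <<'E'
import fit
from fit import *
d=[(10,-27),(14,-17),(13,-5),(7,-10),(9,-24)]
base=[proj(T,tw(p,P))[0] for P,_,_ in pts[:5]]
capb=tw(p,n+ax*.0105); bc=proj(T,capb)[0]
tg=[b+np.array(k)/6 for b,k in zip(base,d)]
def r2(q): return np.ravel([proj(T,tw(q,P[0]))[0]-t for P,t in zip(pts[:5],tg)]+[proj(T,tw(q,n+ax*.0105))[0]-bc-np.array([-4,-18])/6])
s=least_squares(r2,p[:3]);print(p[:3],s.x,r2(s.x).round(1))
print("pivot",tw(s.x,[.01,.078,0]))
E
python3 - <<'E'
# base fit with original pose saved
import runpy
E
sed -i 's/^if __name__=="__main__":/p=np.array([0.56827563,0.01284095,-0.19285922,-0.01785476])\nif __name__=="__main__":/' fit.py; python3 fit2.py
```

```text
[ 0.56827563  0.01284095 -0.19285922] [ 0.57590541  0.01015361 -0.24518318] [-0.3 -0.2 -0.   0.   0.  -0.3 -0.1  0.3  0.1 -0.1  0.4  0.3]
pivot [0.60453959 0.08339351 0.        ]
```

```bash
python3 -m handwheel '[[1,0.009,0.008,0,0],[1,0.018,0.016,0,0],[1,0.026,0.024,0,0],[1,0.034,0.031,0,0],[1,0.042,0.038,0,0]]';python3 -m handwheel '[[1,0.01,0.006,0,0],[1,0.02,0.011,0,0],[1,0.030,0.016,0,0],[1,0.04,0.020,0,0],[1,0.05,0.023,0,0]]'; python3 - <<'E'
from h import *
P=get_obs()['ee_pos'];print(P,get_obs()['wrist_force'])
c=cam("side");crop(c,190,190,290,290,6,"s12.png",proj(c,[P+[0,0,.025],P+[0,0,.05]]))
c=cam("top");crop(c,180,120,280,220,6,"t12.png")
E
```

```text
time: 8.1
ee_pos: [0.5278, 0.1799, -0.0068]
tcp_rot: [-179.9, -0.1, -33.3]
wrist_force: [-0.4, 0.3, 0.6]
opening: -0.0001
time: 8.6
ee_pos: [0.5785, 0.2032, -0.0069]
tcp_rot: [-180.0, -0.1, -33.3]
wrist_force: [-1.7, -0.0, -0.6]
opening: -0.0005
[ 0.57850649  0.20318583 -0.00687237] [-1.67874641 -0.0312084  -0.64808251]
```

View pics/s12.png

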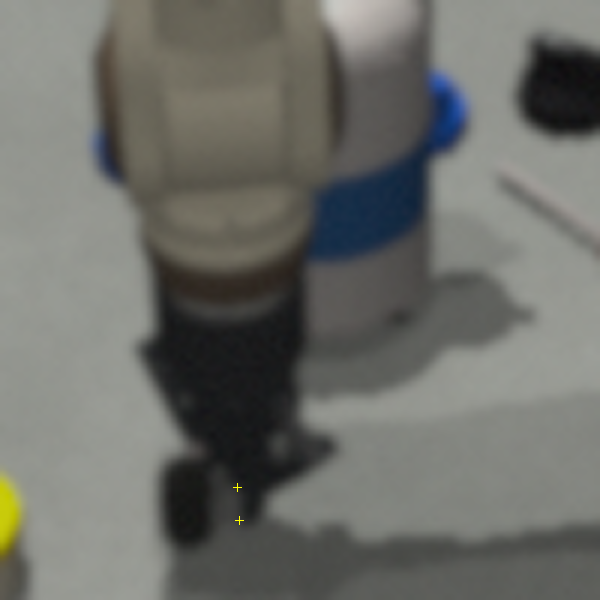

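View pics/t12.png

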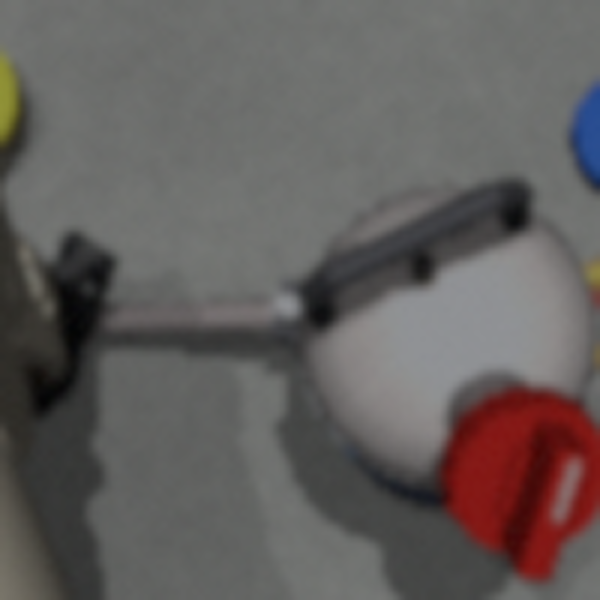

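```bash
python3 -m handwheel '[[1,0.012,0.003,0,0],[1,0.024,0.004,0,0],[1,0.036,0.004,0,0],[1,0.048,0.003,0,0],[1,0.06,0.000,0,0]]';python3 -m handwheel '[[1,0.007,-0.002,0,0],[1,0.013,-0.004,0,0],[1,0.018,-0.007,0,0],[1,0.023,-0.009,0,0]]'; python3 - <<'E'
from h import *
P=get_obs()['ee_pos'];print(P,get_obs()['wrist_force'])
c=cam("side");crop(c,170,190,270,290,6,"s13.png",proj(c,[P+[0,0,.025],P+[0,0,.05]]))
c=cam("top");crop(c,180,100,280,200,6,"t13.png")
E
```

```text
time: 9.2
ee_pos: [0.6391, 0.2034, -0.0069]
tcp_rot: [-179.9, -0.1, -33.3]
wrist_force: [0.4, -0.0, -0.0]
opening: -0.0001
time: 9.6
ee_pos: [0.6622, 0.1942, -0.0069]
tcp_rot: [-179.9, -0.1, -33.3]
wrist_force: [-0.7, -0.0, -0.5]
opening: 0.0003
[ 0.66224249  0.1942051  -0.00686222] [-0.68138884 -0.01859595 -0.51983334]
```

View pics/s13.png

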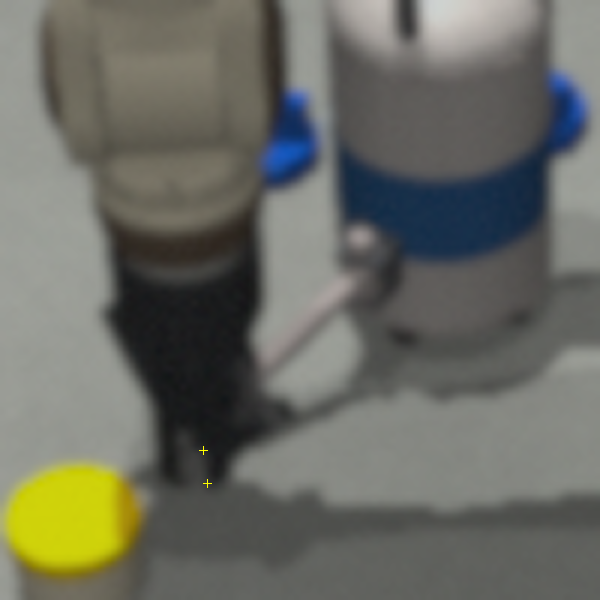

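View pics/t13.png

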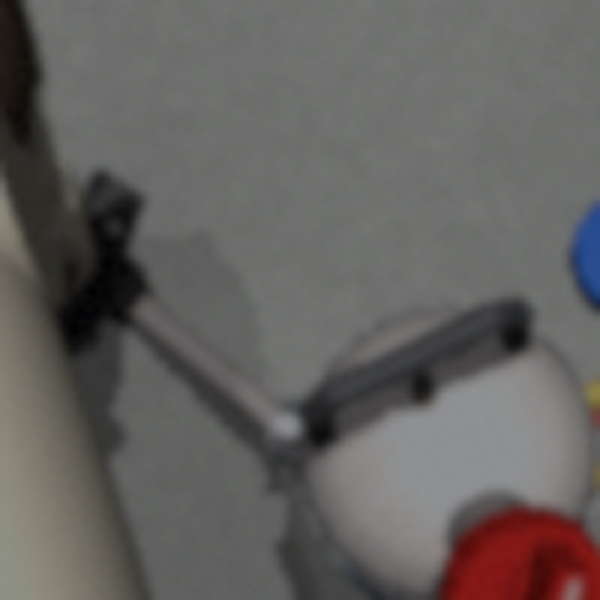

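```bash
python3 -m handwheel '[[1,0.004,-0.003,0,0],[1,0.008,-0.006,0,0],[1,0.011,-0.009,0,0]]';python3 -m handwheel '[[1,0.002,-0.0015,0,0],[1,0.004,-0.003,0,0]]'; python3 -m handwheel '[[1,0.002,-0.0015,0,0],[1,0.002,-0.0015,0,0]]'
```

```text
time: 10.0
ee_pos: [0.6739, 0.1851, -0.0068]
tcp_rot: [-179.9, -0.1, -33.3]
wrist_force: [-0.7, 2.6, -0.4]
opening: 0.0
time: 10.2
ee_pos: [0.6779, 0.1822, -0.0068]
tcp_rot: [-179.9, -0.1, -33.3]
wrist_force: [-1.8, 3.7, 0.4]
opening: 0.0002
time: 10.4
ee_pos: [0.6802, 0.1805, -0.0068]
tcp_rot: [-179.9, -0.1, -33.3]
wrist_force: [-0.8, 1.6, 0.0]
opening: -0.0002
```

```bash
python3 - <<'E'
from h import *
c=cam("top");crop(c,180,100,280,200,6,"t14.png")
E
```

```text
(no output)
```

View pics/t14.png

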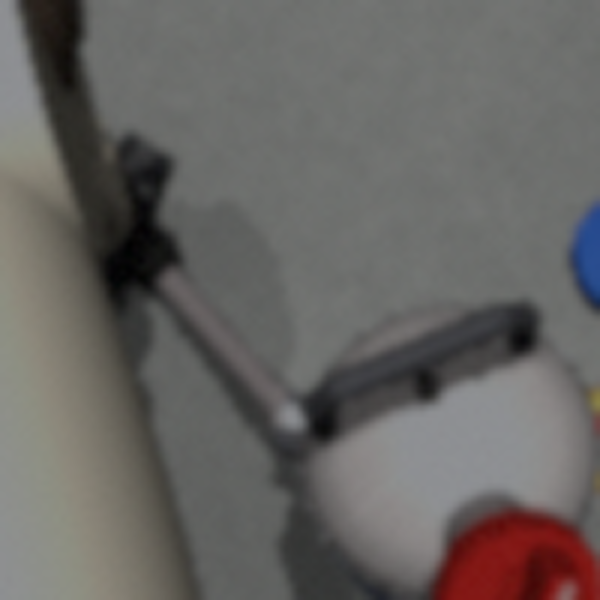

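```bash
python3 -m handwheel '[[1,-0.012,0.009,0,0],[1,-0.02,0.015,0.03,0],[1,-0.03,0.02,0.08,8],[1,-0.045,0.02,0.12,16],[1,-0.06,0.02,0.16,24]]' ;python3 -m handwheel '[[0.9,-0.03,0.01,0.04,8],[0.8,-0.06,0.02,0.08,16],[0.7,-0.09,0.02,0.12,24],[0.6,-0.12,0.02,0.16,32],[0.6,-0.15,0.02,0.18,40]]'; python3 - <<'E'
from h import *
c=cam("top");crop(c,190,100,290,230,6,"t15.png"); 
c=cam("side");crop(c,160,130,310,290,5,"s15.png")
E
```

```text
time: 10.95
ee_pos: [0.6198, 0.2003, 0.1553]
tcp_rot: [-179.9, -0.2, -9.0]
wrist_force: [0.1, 0.3, 0.1]
opening: -0.0001
time: 11.45
ee_pos: [0.4689, 0.22, 0.3386]
tcp_rot: [-180.0, -0.4, 31.4]
wrist_force: [0.6, 0.6, 0.6]
opening: 0.0339
```

View pics/t15.png

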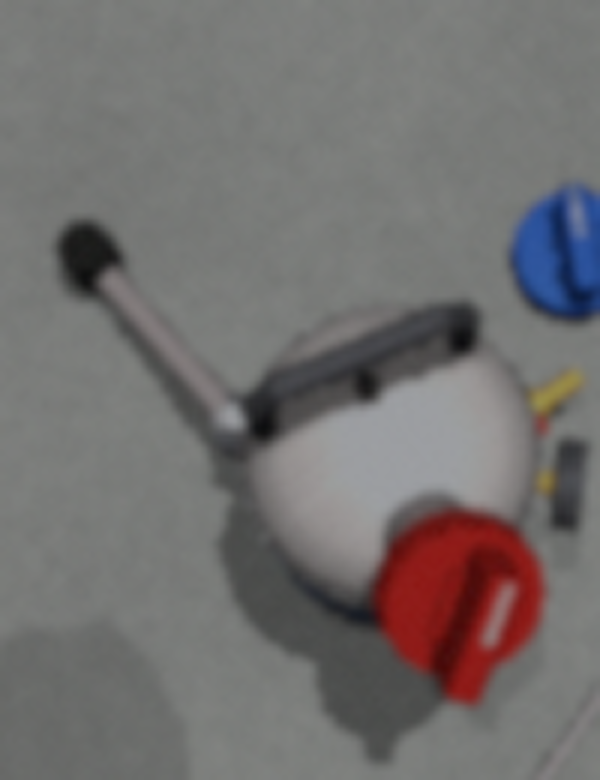

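View pics/s15.png

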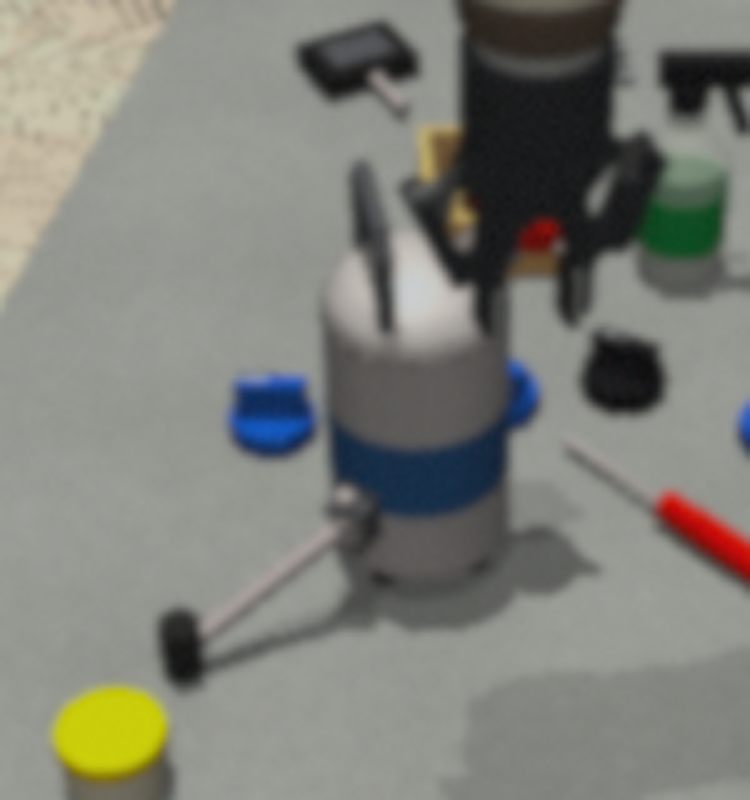

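```bash
cat > fit3.py <<'E'
from fit import *
d=[(1.7,-6.2),(2.8,-2.0),(3,.8),(.8,-.3),(2.5,-5)]
base=[proj(T,tw(p,P))[0] for P,_,_ in pts[:5]]
bc=proj(T,tw(p,n+ax*.0105))[0]
tg=[b+np.array(k) for b,k in zip(base,d)]
def r2(q): return np.ravel([proj(T,tw(q,P[0]))[0]-t for P,t in zip(pts[:5],tg)]+[proj(T,tw(q,n+ax*.0105))[0]-bc-np.array([-1.7,-2.7])]+[proj(T,tw(q,footp(q)))[0]-[204.7,141.7]])
s=least_squares(r2,list(p[:3])+[2.1]); q=s.x
if __name__=="__main__":
    print(p[:3],q,np.degrees(q[2]),r2(q).round(1))
    print("leg",q[3]); 
p=q
E
python3 fit3.py; sed -i 's/from fit import/from fit3 import/' cap.py; sed -i 's/for d in (.*):/for d in (-30,-36,-42,-48):/' cap.py; cat >> cap.py <<'E'
    print("N",N,"A",A)
    for s_ in (.020,.022,.025,.030): print(s_,"tip target ee",N+A*s_-[-.0,0,.024])
    for psi in (-42,-36,-30,0,10,40,48):
        y=np.cross(A,capx(np.radians(psi)));print(psi,"yaw",np.degrees(np.arctan2(y[1],y[0])))
E
python3 cap.py
```

```text
[ 0.56827563  0.01284095 -0.19285922] [ 0.57575411  0.00995527 -0.2878698   2.15467001] -16.493724350620607 [-0.1  0.6  0.4 -0.2  0.2 -0.6  0.2  0.3 -0.4 -0.2  0.2  0.6 -0.7 -0.9]
leg 2.1546700055320036
U [0.75117585 0.32671839 0.57357644] L [-3.98849513e-01  9.17016394e-01 -2.77555756e-17]
N [ 0.51492849 -0.01583704  0.265     ] A [-0.525979   -0.22877068  0.81915204]
0.02 tip target ee [ 0.50440891 -0.02041246  0.25738304]
0.022 tip target ee [ 0.50335695 -0.02087     0.25902134]
0.025 tip target ee [ 0.50177901 -0.02155631  0.2614788 ]
0.03 tip target ee [ 0.49914912 -0.02270016  0.26557456]
-42 yaw 77.09498453913852
-36 yaw 82.74733413830721
-30 yaw 88.19504559551007
0 yaw 113.5062756493794
10 yaw 121.72515725647679
40 yaw 148.00896920136918
48 yaw 155.80096315578447
```

View pics/psi.png

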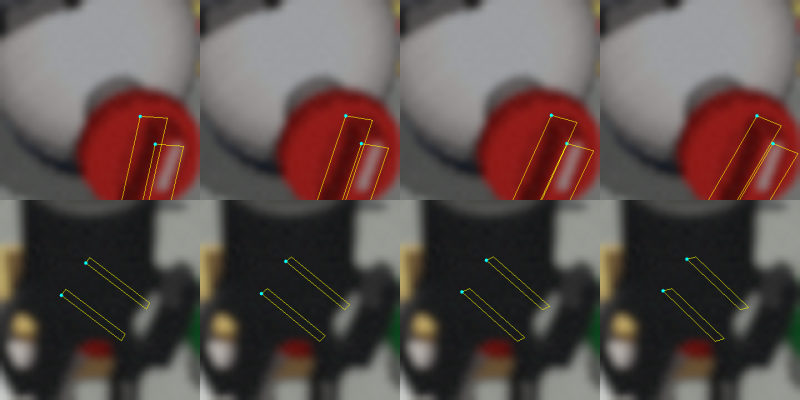

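```bash
python3 -m handwheel '[[0.65,0.006,-0.04,0,8],[0.65,0.012,-0.085,0,16],[0.65,0.018,-0.13,0,24],[0.65,0.024,-0.175,0,32],[0.65,0.03,-0.22,0,40]]' 30;python3 -m handwheel '[[0.65,0.002,-0.022,0,8],[0.65,0.002,-0.022,0,11],[0.65,0.002,-0.022,0,11]]'; python3 - <<'E'
from h import *
P=get_obs()['ee_pos'];print(P)
c=cam("side");crop(c,220,120,320,220,7,"s16.png",proj(c,[P+[0,0,.024]]))
c=cam("top");crop(c,215,120,315,220,6,"t16.png",proj(c,[P+[0,0,.024]]))
E
```

```text
time: 12.25
ee_pos: [0.5001, 0.005, 0.3322]
tcp_rot: [-179.8, 0.0, 69.7]
wrist_force: [2.2, 0.3, 0.9]
opening: 0.0298
time: 12.55
ee_pos: [0.5025, -0.0183, 0.3303]
tcp_rot: [-179.6, 0.0, 80.6]
wrist_force: [-0.3, 0.3, -0.4]
opening: 0.0302
[ 0.50251249 -0.01830194  0.33028413]
```

View pics/s16.png

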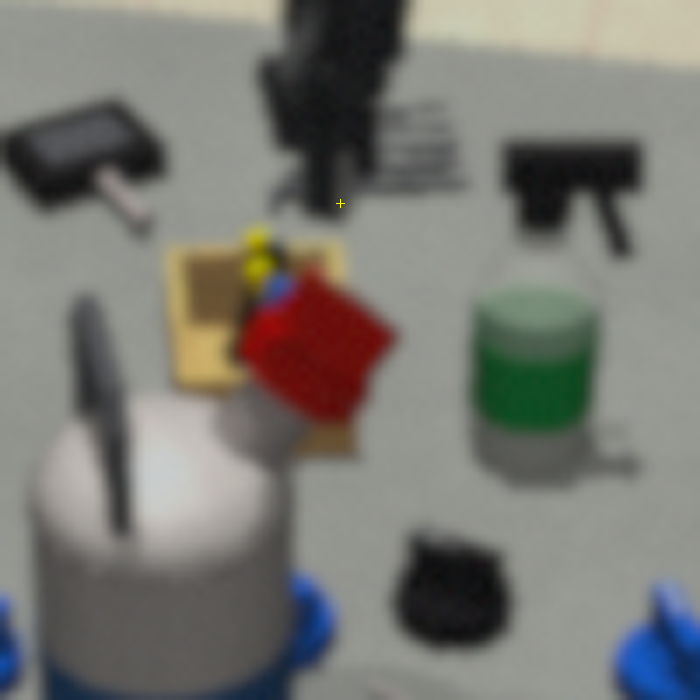

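View pics/t16.png

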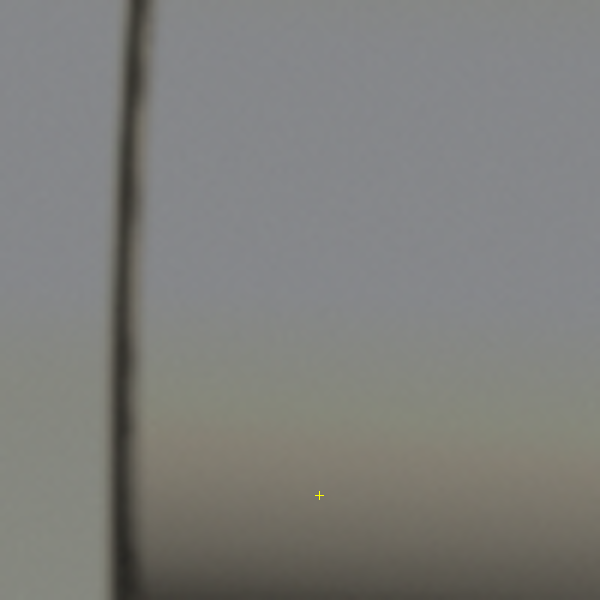

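```bash
python3 -m handwheel '[[0.65,-0.001,-0.004,-0.02,1],[0.65,-0.001,-0.004,-0.035,1],[0.65,-0.001,-0.004,-0.035,1]]'; python3 - <<'E'
from h import *
P=get_obs()['ee_pos'];print(P)
N=np.array([ 0.51492849,-0.01583704,0.265]);A=np.array([-0.525979,-0.22877068,0.81915204])
c=cam("side");crop(c,240,120,310,190,10,"s17.png",proj(c,[P+[0,0,.024],N+A*.04,N-A*.008]))
E
```

```text
time: 12.95
ee_pos: [0.5009, -0.0207, 0.2938]
tcp_rot: [-179.4, 0.0, 81.5]
wrist_force: [-0.6, 0.5, 0.2]
opening: 0.0299
[ 0.50089623 -0.02067669  0.29377927]
```

View pics/s17.png

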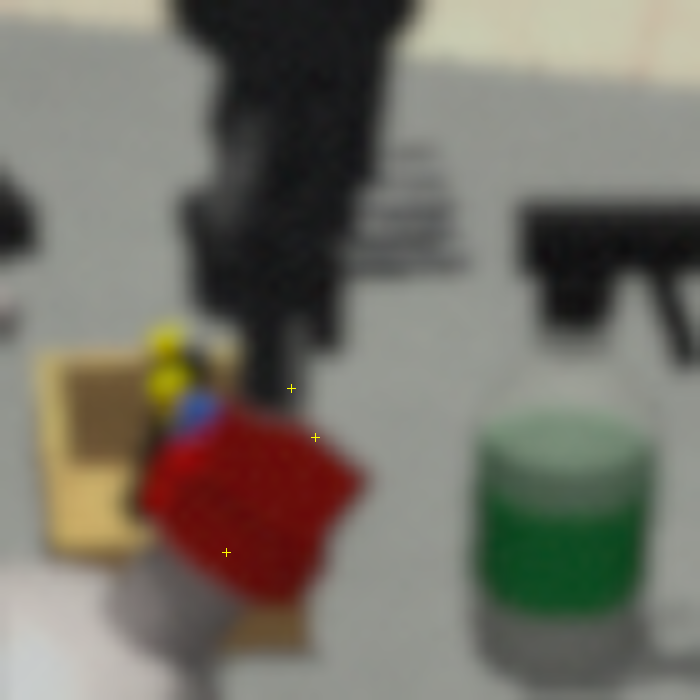

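```bash
python3 -m handwheel '[[0.65,0.003,-0.001,-0.012,1],[0.65,0.003,-0.001,-0.024,1],[0.65,0.003,-0.001,-0.030,1],[0.65,0.003,-0.001,-0.030,1]]'; python3 - <<'E'
from h import *
P=get_obs()['ee_pos'];print(P)
c=cam("side");crop(c,240,120,310,190,10,"s18.png",proj(c,[P+[0,0,.024]]))
E
```

```text
time: 13.4
ee_pos: [0.505, -0.0224, 0.269]
tcp_rot: [-180.0, 0.1, 82.5]
wrist_force: [-2.9, -3.7, 24.4]
opening: 0.0298
[ 0.50497866 -0.02238168  0.26899412]
```

View pics/s18.png

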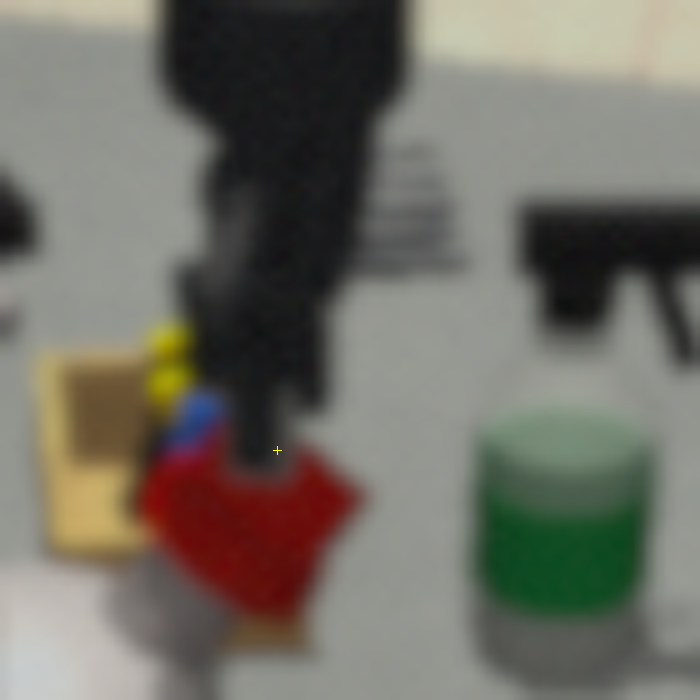

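```bash
python3 -m handwheel '[[0.65,0,0,0.004,0],[0.7,0,0,0.004,0]]';  python3 -m handwheel '[[0.85,0,0,0.0,0],[0.9,0,0,0.0,0],[0.9,0,0,0.0,0]]' 20; python3 - <<'E'
from h import *
P=get_obs()['ee_pos'];print(P)
c=cam("side");crop(c,240,120,310,190,10,"s19.png",proj(c,[P+[0,0,.024]]))
E
```

```text
time: 13.65
ee_pos: [0.5053, -0.0227, 0.2754]
tcp_rot: [179.8, 0.2, 82.5]
wrist_force: [-4.5, -3.7, 8.2]
opening: 0.0254
time: 13.95
ee_pos: [0.5054, -0.0234, 0.277]
tcp_rot: [179.7, 0.3, 82.5]
wrist_force: [-3.9, -4.2, 10.2]
opening: 0.0086
[ 0.50540403 -0.02342908  0.27695624]
```

View pics/s19.png

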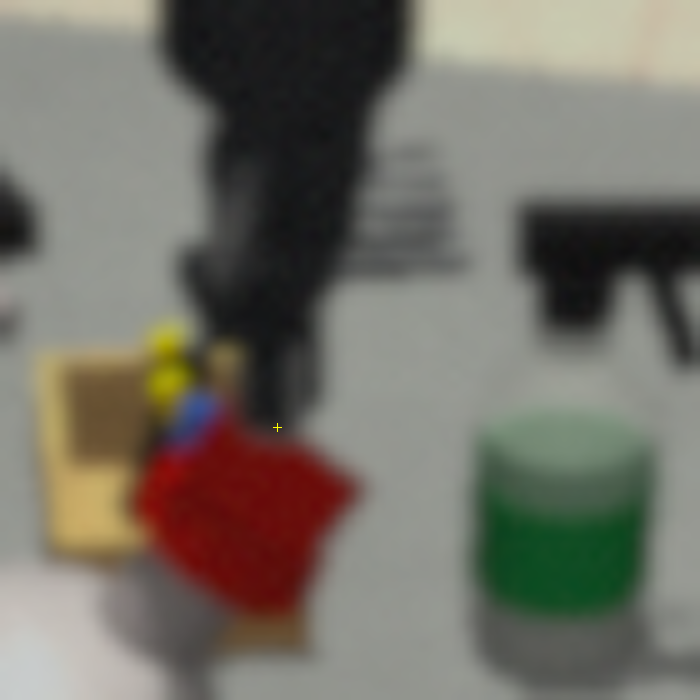

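```bash
python3 - <<'E'
import cap
from cap import *
im=cv2.imread("pics/t15.png")[480:740,340:580]
im=cv2.resize(im,None,fx=2.4,fy=2.4,interpolation=cv2.INTER_CUBIC)
im2=im.copy()
for psi,col in((-37,(0,255,255)),):
  for h in(.040,.0105):
    q=np.array([proj(T,k)[0] for k in corners(np.radians(psi),h)]);q=(((q-[190,100]+.5)*6-[340,480])*2.4).astype(int)
    cv2.polylines(im2,[q],True,col,1)
cv2.imwrite("pics/ov.png",np.hstack([im,im2])[:, :1152]); print(im.shape)
cv2.imwrite("pics/ov.png",cv2.resize(np.hstack([im,im2]),(800,433)))
E
```

```text
(624, 576, 3)
```

View pics/ov.png

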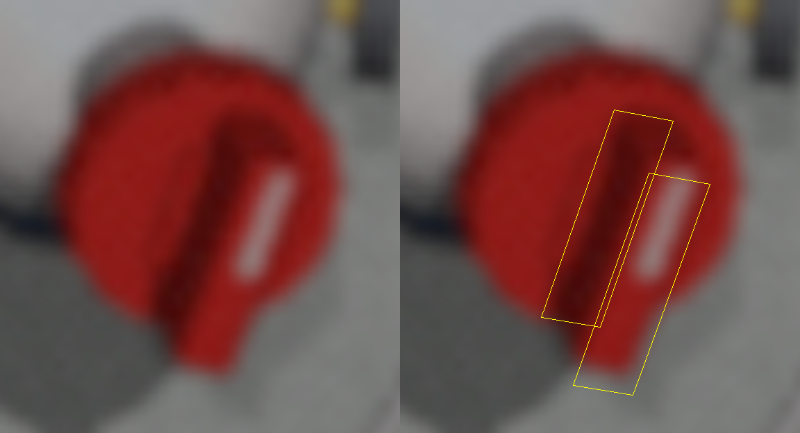

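```bash
python3 -m handwheel '[[0.7,0,0,0.015,0],[0.55,-0.002,-0.006,0.02,0],[0.52,-0.003,-0.006,0.02,0],[0.52,-0.003,-0.006,0.02,0]]' 20;  python3 -m handwheel '[[0.52,0,0,-0.01,0],[0.52,0,0,-0.02,0],[0.52,0,0,-0.025,0],[0.52,0,0,-0.025,0]]'; python3 - <<'E'
from h import *
P=get_obs()['ee_pos'];print(P)
c=cam("side");crop(c,240,120,310,190,10,"s20.png",proj(c,[P+[0,0,.024]]))
E
```

```text
time: 14.5
ee_pos: [0.5024, -0.0295, 0.2964]
tcp_rot: [179.7, 0.3, 82.5]
wrist_force: [0.5, -0.3, -0.4]
opening: 0.0411
time: 14.9
ee_pos: [0.502, -0.0295, 0.27]
tcp_rot: [179.8, 0.3, 82.5]
wrist_force: [-0.4, 0.4, -0.6]
opening: 0.0408
[ 0.50195796 -0.02947421  0.26998491]
```

View pics/s20.png

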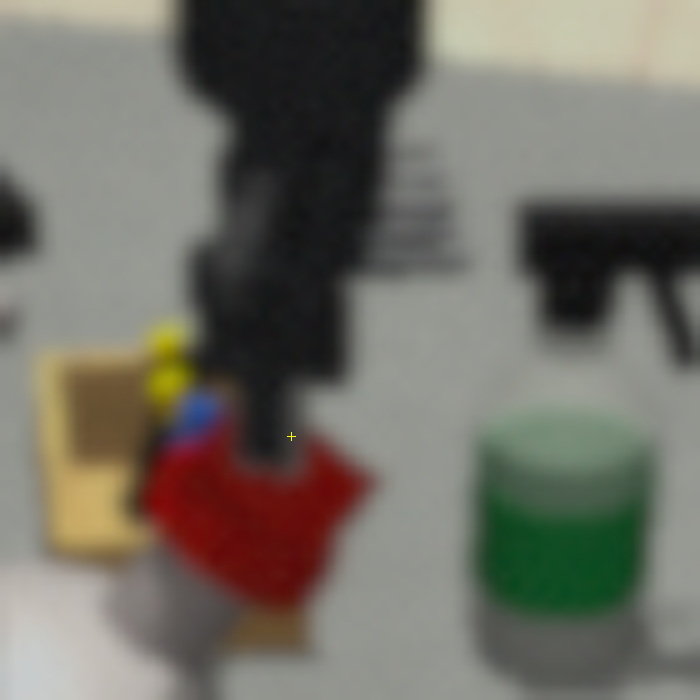

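```bash
python3 -m handwheel '[[0.55,0,0,-0.003,0],[0.55,0,0,-0.005,0],[0.55,0,0,-0.005,0]]';python3 -m handwheel '[[0.55,0,0,-0.003,0],[0.55,0,0,-0.004,0],[0.55,0,0,-0.004,0]]'
```

```text
time: 15.25
ee_pos: [0.5021, -0.0295, 0.2656]
tcp_rot: [179.7, 0.3, 82.5]
wrist_force: [-0.3, 0.6, -0.4]
opening: 0.0383
time: 15.55
ee_pos: [0.5021, -0.0295, 0.2614]
tcp_rot: [179.8, 0.3, 82.5]
wrist_force: [0.5, 0.1, 0.2]
opening: 0.0381
```

Now close gently on the bar.

```bash
python3 -m handwheel '[[0.7,0,0,0,0],[0.8,0,0,0,0],[0.85,0,0,0,0],[0.85,0,0,0,0]]' 20; python3 - <<'E'
from h import *
P=get_obs()['ee_pos'];print(P,get_obs()['torque'])
c=cam("side");crop(c,220,120,310,210,8,"s21.png",proj(c,[P+[0,0,.024]]))
E
```

```text
time: 15.95
ee_pos: [0.5022, -0.0292, 0.2618]
tcp_rot: [179.7, 0.2, 82.5]
wrist_force: [-0.3, 4.0, 4.7]
opening: 0.0179
[ 0.50221661 -0.02917537  0.26182382] [ 1.0061081  -0.0911259   0.09946184]
```

View pics/s21.png

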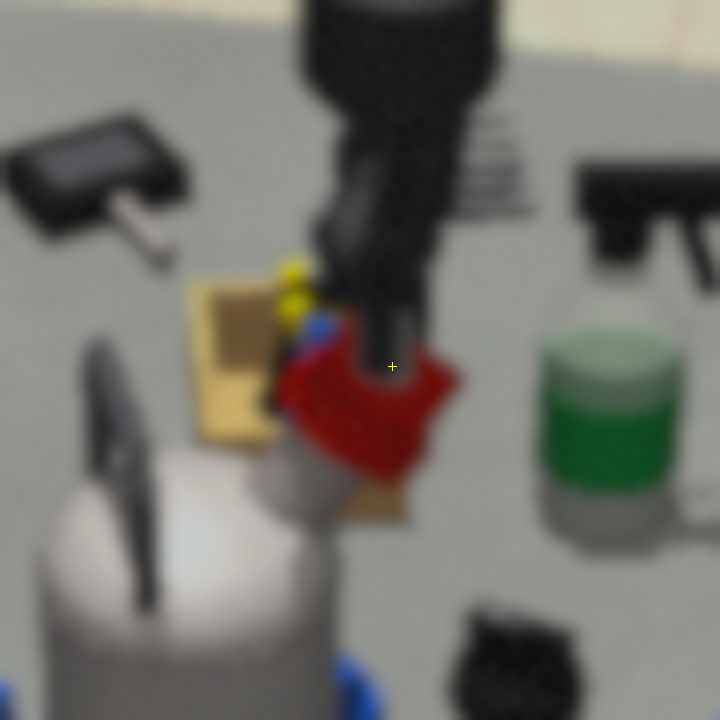

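```bash
python3 -m handwheel '[[0.9,0,0,0,5],[0.9,0,0,0,10],[0.9,0,0,0,15],[0.9,0,0,0,15]]' 20; python3 - <<'E'
from h import *
o=get_obs();print(o['torque'])
c=cam("side");crop(c,220,120,310,210,8,"s22.png")
c=cam("top");crop(c,190,100,290,230,6,"t22.png")
E
```

```text
time: 16.4
ee_pos: [0.5024, -0.0297, 0.2628]
tcp_rot: [179.6, 0.3, 97.7]
wrist_force: [-0.9, 0.6, 8.4]
opening: 0.0155
[ 0.23284083  0.01027748 -0.060348  ]
```

View pics/s22.png

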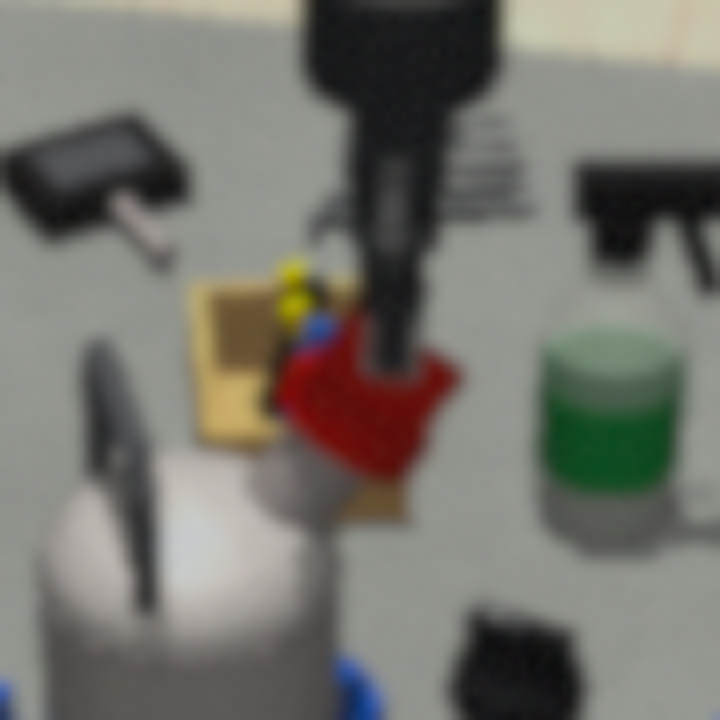

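View pics/t22.png

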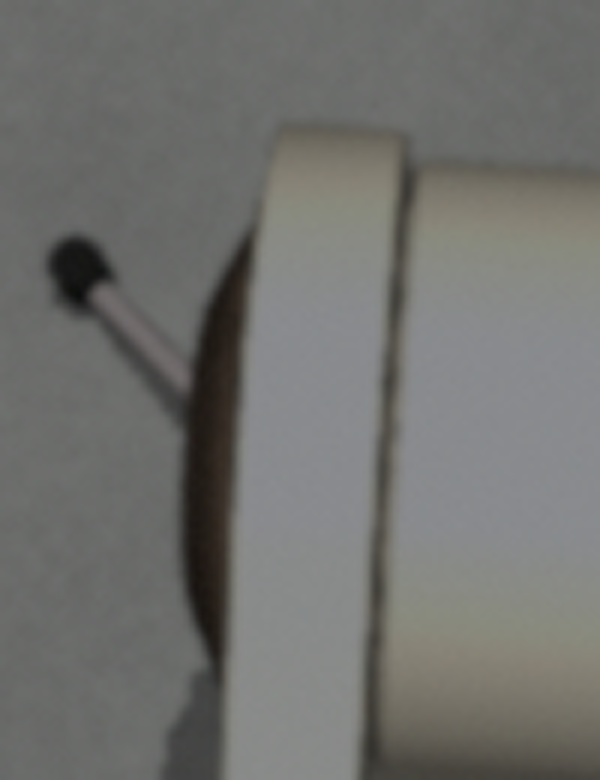

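```bash
python3 -m handwheel '[[0.9,0,0,0.001,5],[0.9,0,0,0.001,10],[0.9,0,0,0.001,10]]' 20; python3 -c "
from h import *
print(get_obs()['torque'])"; python3 -m handwheel '[[0.9,0,0,0,3],[0.9,0,0,0,6],[0.9,0,0,0,6]]' 20;python3 - <<'E'
from h import *
o=get_obs();print(o['torque'])
c=cam("side");crop(c,190,120,310,290,5,"s23.png")
c=cam("top");crop(c,190,100,290,230,6,"t23.png")
E
```

```text
time: 16.8
ee_pos: [0.5022, -0.0298, 0.2638]
tcp_rot: [179.7, 0.3, 107.6]
wrist_force: [-1.3, 2.5, 2.0]
opening: 0.0142
[ 0.68764789  0.2294697  -0.05092937]
time: 17.1
ee_pos: [0.502, -0.0298, 0.2638]
tcp_rot: [179.7, 0.3, 113.5]
wrist_force: [-1.3, 3.0, 1.3]
opening: 0.014
[ 0.793841    0.09801025 -0.08325227]
```

View pics/s23.png

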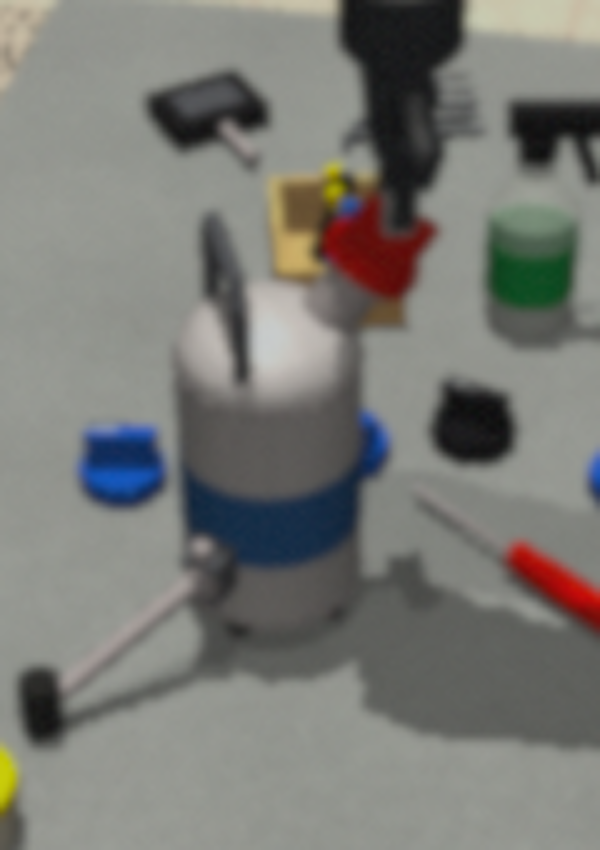

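View pics/t23.png

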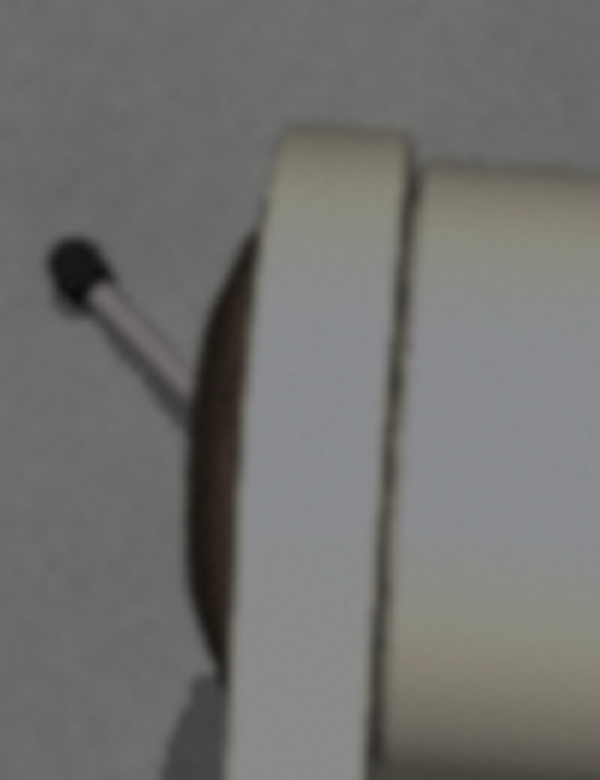

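```bash
python3 -m handwheel '[[0.9,0,0,0,2],[0.9,0,0,0,3],[0.9,0,0,0,3]]' 20; python3 -c "
from h import *
print(get_obs()['torque'])"; python3 -m handwheel '[[0.9,0,0,0,2],[0.9,0,0,0,3],[0.9,0,0,0,3]]' 20;python3 - <<'E'
from h import *
o=get_obs();print(o['torque'])
c=cam("top");crop(c,190,100,290,230,6,"t24.png")
E
```

```text
time: 17.5
ee_pos: [0.5022, -0.0299, 0.2637]
tcp_rot: [179.7, 0.3, 116.3]
wrist_force: [-0.2, 1.8, 1.4]
opening: 0.0137
[ 0.44264158 -0.23392839 -0.32527563]
time: 17.8
ee_pos: [0.5025, -0.0302, 0.2638]
tcp_rot: [179.6, 0.3, 119.3]
wrist_force: [2.2, -0.7, 3.2]
opening: 0.0135
[ 0.21496873 -0.60507896 -0.50351312]
```

View pics/t24.png

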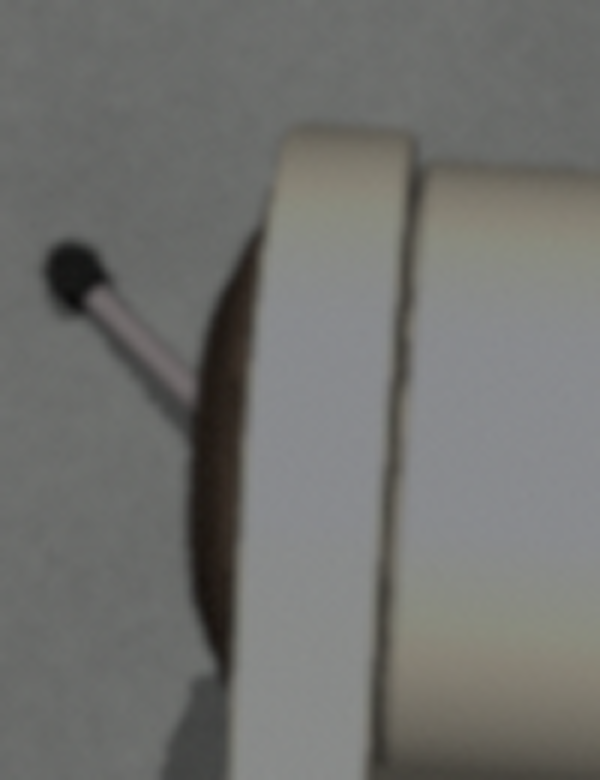

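```bash
python3 -m handwheel '[[0.9,0,0,0,-3],[0.75,0,0,0,-3],[0.65,0,0,0,-3],[0.65,0,0,0,-3],[0.65,0,0,0,-3]]' 20; python3 -m handwheel '[[0.65,0,0,0.0,0],[0.65,0,0,0.0,0],[0.65,0,0,0,0],[0.65,0,0,0,0],[0.65,0,0,0,0]]';python3 -m handwheel '[[0.65,0,0,0.0,0],[0.65,0,0,0.0,0],[0.65,0,0,0,0],[0.65,0,0,0,0],[0.65,0,0,0,0]]'; python3 - <<'E'
from h import *
P=get_obs()['ee_pos'];print(P,get_obs()['torque'])
c=cam("side");crop(c,220,120,310,210,8,"s25.png",proj(c,[P+[0,0,.024]]))
E
```

```text
time: 18.35
ee_pos: [0.5024, -0.0301, 0.2636]
tcp_rot: [179.7, 0.3, 116.3]
wrist_force: [-0.3, -0.1, 0.1]
opening: 0.0297
time: 18.85
ee_pos: [0.5024, -0.0301, 0.2636]
tcp_rot: [179.7, 0.3, 116.3]
wrist_force: [-0.3, -0.3, -0.3]
opening: 0.0294
time: 19.35
ee_pos: [0.5024, -0.0301, 0.2636]
tcp_rot: [179.7, 0.3, 116.3]
wrist_force: [-0.6, -0.5, -0.3]
opening: 0.0299
[ 0.50236802 -0.03014411  0.26361971] [ 0.01375986 -0.00522403  0.00445212]
```

View pics/s25.png

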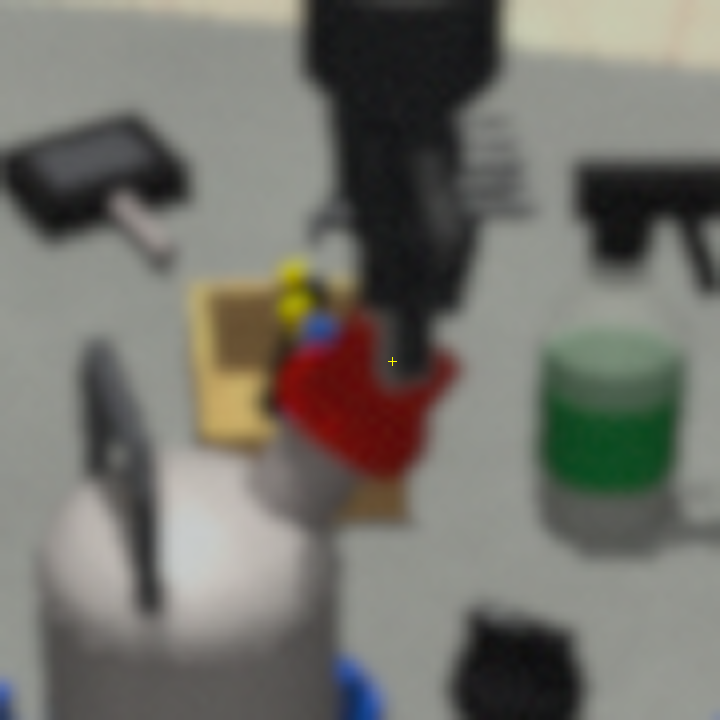

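```bash
python3 -m handwheel '[[0.65,0,0,-0.002,0],[0.65,0,0,-0.004,0],[0.65,0,0,-0.004,0]]';  python3 -m handwheel '[[0.8,0,0,0,0],[0.95,0,0,0,0],[0.95,0,0,0,0],[0.95,0,0,0,0]]' 60; python3 -c "
from h import *
print(get_obs()['torque'],get_obs()['ee_pos'])"
```

```text
time: 19.7
ee_pos: [0.5022, -0.0301, 0.2592]
tcp_rot: [179.7, 0.3, 116.3]
wrist_force: [0.0, 0.4, -0.2]
opening: 0.0301
time: 20.1
ee_pos: [0.5021, -0.03, 0.2593]
tcp_rot: [179.7, 0.3, 116.3]
wrist_force: [-1.7, -0.1, 1.8]
opening: 0.0128
[ 0.47133742  0.49176567 -0.19054442] [ 0.50211579 -0.03004854  0.25933975]
```

```bash
python3 -m handwheel '[[0.95,0.0013,0.0006,-0.002,0],[0.95,0.0026,0.0011,-0.004,0],[0.95,0.0038,0.0016,-0.006,0],[0.95,0.0038,0.0016,-0.006,0]]' 60; python3 - <<'E'
from h import *
P=get_obs()['ee_pos'];print(P,get_obs()['torque'])
c=cam("side");crop(c,190,120,310,290,5,"s26.png",proj(c,[P+[0,0,.024]]))
E
```

```text
time: 20.5
ee_pos: [0.5054, -0.0286, 0.2546]
tcp_rot: [179.7, 0.4, 116.3]
wrist_force: [-7.7, -0.2, 12.6]
opening: 0.0127
[ 0.505396   -0.02863516  0.25458572] [0.00206389 1.53213864 0.03345906]
```

View pics/s26.png

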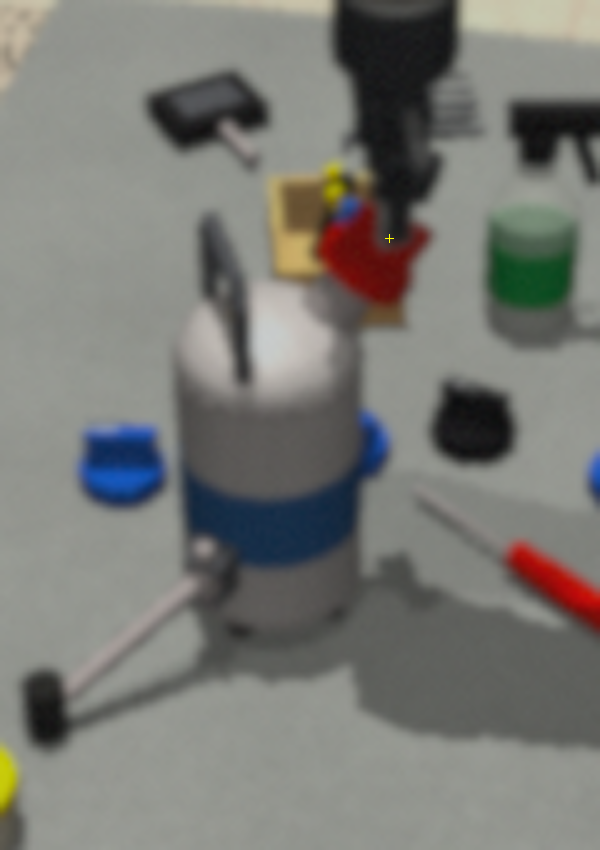

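```bash
python3 -m handwheel '[[0.95,0.0008,0.0003,-0.0014,4],[0.95,0.0008,0.0003,-0.0014,8],[0.95,0.0008,0.0003,-0.0014,12],[0.95,0.0008,0.0003,-0.0014,16],[0.95,0.0008,0.0003,-0.0014,16]]' 40; python3 - <<'E'
from h import *
P=get_obs()['ee_pos'];print(P,get_obs()['torque'])
c=cam("side");crop(c,190,120,310,290,5,"s27.png",proj(c,[P+[0,0,.024]]))
E
```

```text
time: 21.05
ee_pos: [0.5068, -0.0301, 0.2561]
tcp_rot: [179.6, 0.7, 132.3]
wrist_force: [-4.1, -7.6, 16.6]
opening: 0.0127
[ 0.50675865 -0.03011657  0.25611999] [-1.89982855  0.45519284 -0.48840541]
```

View pics/s27.png

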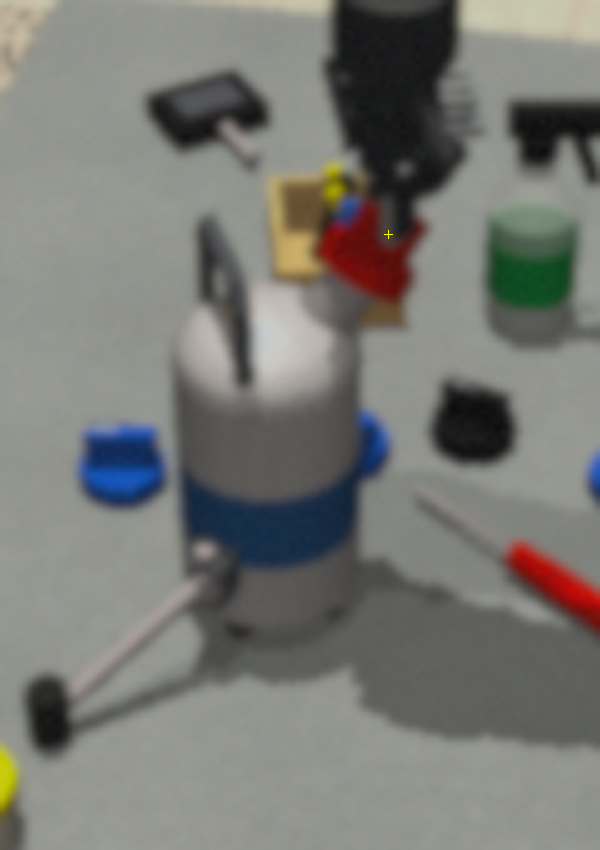

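```bash
python3 - <<'E'
from h import *
c=cam("side");crop(c,235,140,295,200,12,"s28.png")
c=cam("top");crop(c,190,100,290,230,6,"t28.png")
E
```

```text
(no output)
```

View pics/s28.png

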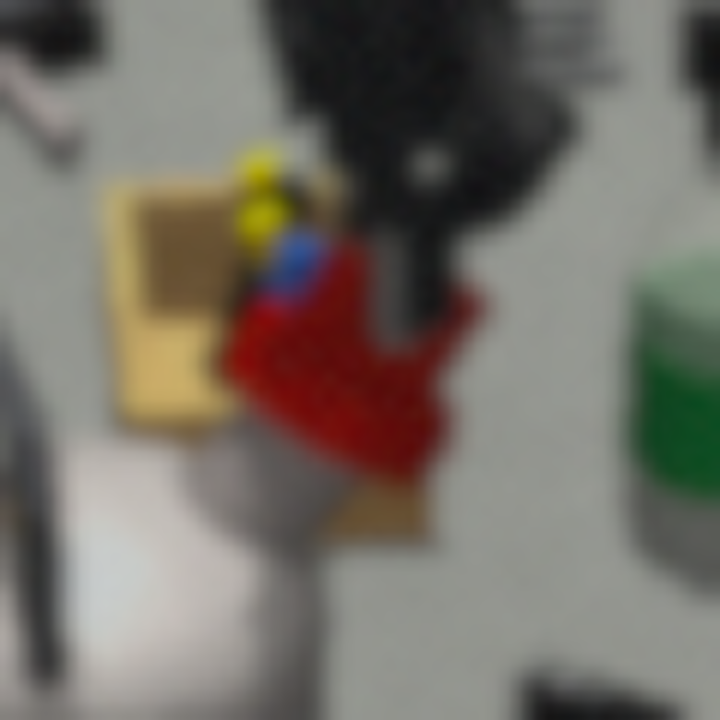

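View pics/t28.png

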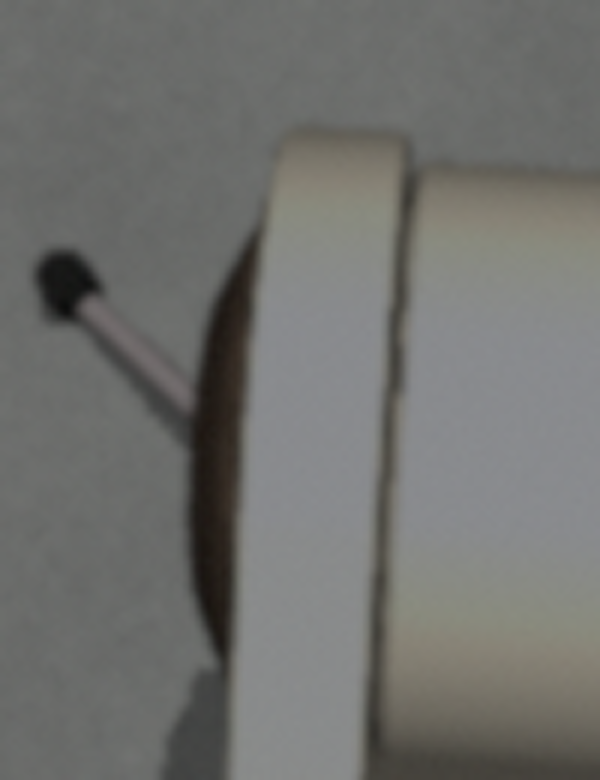

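```bash
python3 -m handwheel '[[0.95,0,0,0,0],[0.95,0,0,0,0]]' 20; python3 -c "
from h import *
print(get_obs()['torque'],get_obs()['ee_pos'])"
```

```text
time: 21.4
ee_pos: [0.507, -0.031, 0.2565]
tcp_rot: [179.6, 0.8, 132.1]
wrist_force: [-1.1, -5.8, 6.8]
opening: 0.0127
[-1.14328954  0.20624775 -0.25089731] [ 0.50701368 -0.03098943  0.25650943]
```

```bash
python3 -m handwheel '[[0.95,0.001,0.0008,-0.002,0],[0.95,0.0022,0.0014,-0.0045,0],[0.95,0.0022,0.0014,-0.0045,0]]' 25; python3 -c "
from h import *
print(get_obs()['torque'],get_obs()['ee_pos'])"
```

```text
time: 21.7
ee_pos: [0.5092, -0.0309, 0.2556]
tcp_rot: [179.5, 1.2, 132.1]
wrist_force: [-8.1, -8.4, 23.8]
opening: 0.0125
[-2.07845963  1.26273552 -0.46492663] [ 0.50922673 -0.03086635  0.25557685]
```

```bash
python3 -m handwheel '[[0.75,-0.002,0,0.003,0],[0.65,-0.002,0,0.004,0],[0.65,-0.002,0,0.004,0]]' 20; python3 - <<'E'
from h import *
print(get_obs()['torque'],get_obs()['ee_pos'])
c=cam("side");crop(c,235,140,295,200,12,"s29.png")
E
```

```text
time: 22.0
ee_pos: [0.5073, -0.0305, 0.2591]
tcp_rot: [179.5, 1.1, 132.1]
wrist_force: [0.3, -0.0, -0.1]
opening: 0.0298
[-0.0144139   0.05828435 -0.03494182] [ 0.50731401 -0.0305207   0.25913866]
```

View pics/s29.png

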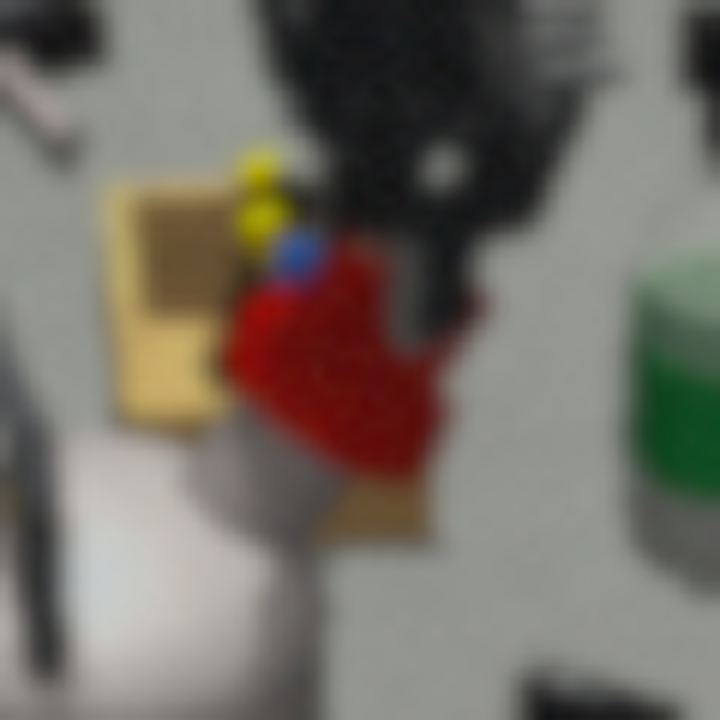

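```bash
python3 -m handwheel '[[0.65,0,0,0.04,0],[0.65,0,0.01,0.08,0],[0.65,-0.01,0.06,0.08,0],[0.65,-0.02,0.11,0.08,0],[0.65,-0.03,0.16,0.08,0]]' 20; python3 -m handwheel '[[0.65,0,0.045,0,0],[0.65,0,0.06,0,0]]'; python3 - <<'E'
from h import *
c=cam("top");crop(c,190,110,290,220,6,"t30.png");cv2.imwrite("pics/top30.png",c["color"])
c=cam("side");cv2.imwrite("pics/side30.png",c["color"]);crop(c,235,140,295,200,10,"s30.png")
E
```

```text
time: 22.55
ee_pos: [0.4776, 0.1281, 0.3383]
tcp_rot: [179.6, 1.1, 132.0]
wrist_force: [0.5, -0.5, -0.5]
opening: 0.0299
time: 22.75
ee_pos: [0.477, 0.1919, 0.3371]
tcp_rot: [179.7, 1.0, 132.3]
wrist_force: [0.3, 0.1, 0.5]
opening: 0.0297
```

View pics/t30.png

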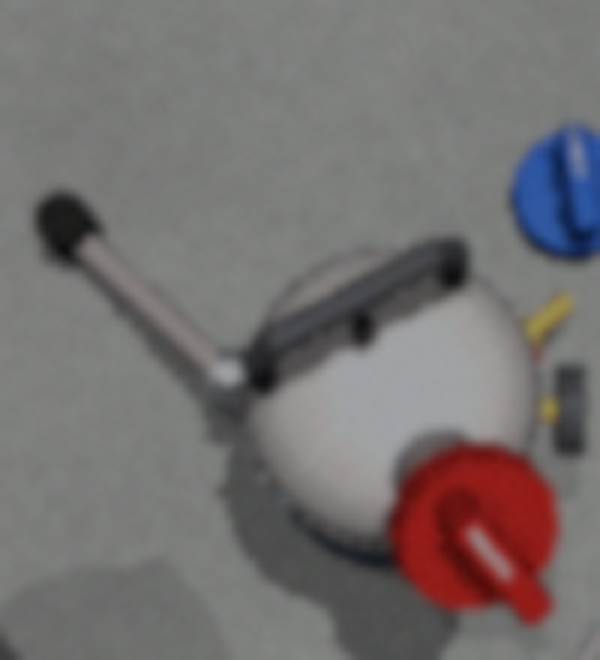

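View pics/s30.png

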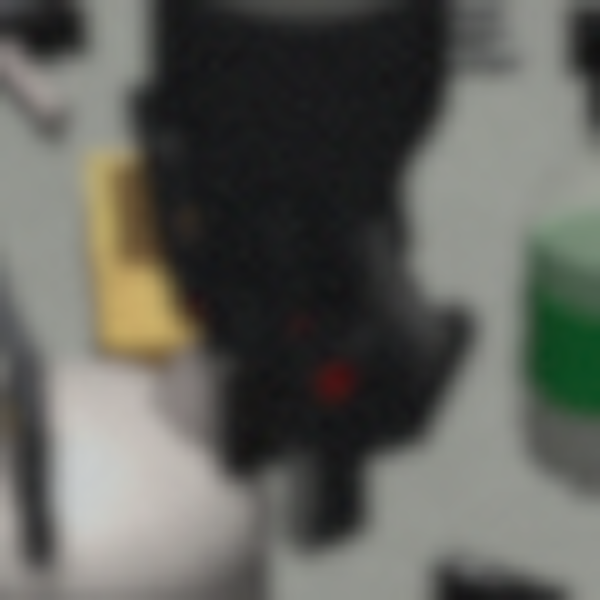

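```bash
cat > fit4.py <<'E'
from fit import *
def refit(d,dc,foot):
    base=[proj(T,tw(p,P))[0] for P,_,_ in pts[:5]]; bc=proj(T,tw(p,n+ax*.0105))[0]
    def r2(q): return np.ravel([proj(T,tw(q,P[0]))[0]-b-np.array(k) for P,b,k in zip(pts[:5],base,d)]+[proj(T,tw(q,n+ax*.0105))[0]-bc-np.array(dc)]+[proj(T,tw(q,footp(q)))[0]-foot])
    s=least_squares(r2,list(p[:3])+[2.1]);return s.x,r2(s.x)
class M:
    def __init__(s,q,off=(.0035,0,0)):
        s.N=tw(q,n)+np.array(off);s.A=tw([0,0,q[2]],ax)
        H=np.cross([0,0,1],s.A);H/=np.linalg.norm(H);U=np.cross(s.A,H);s.U=-U if U[2]<0 else U;s.L=np.cross(s.A,s.U)
    def x(s,psi): psi=np.radians(psi);return np.cos(psi)*s.U+np.sin(psi)*s.L
    def yaw(s,psi): y=np.cross(s.A,s.x(psi));return np.degrees(np.arctan2(y[1],y[0]))
    def corners(s,psi,h=.04):
        x=s.x(psi);y=np.cross(s.A,x);return [s.N+s.A*h+x*.026*a+y*.007*b for a,b in((1,1),(1,-1),(-1,-1),(-1,1))]
E
cat > a30.py <<'E'
from fit4 import *
q,r=refit([(1.7,-3.8),(2,-4.1),(1.9,-2),(1.2,-2.5),(1.8,-3)],(.9,-3.5),(201.2,147))
m=M(q)
if __name__=="__main__":
    print(q,np.degrees(q[2]),r.round(1)); print(m.N,m.A,m.yaw(-3),m.yaw(46))
    im=cv2.imread("pics/top30.png");x0,y0,s=248,175,9;o=[]
    for psi in(5,12,19,26):
        i=cv2.resize(im[y0:y0+42,x0:x0+44],None,fx=s,fy=s,interpolation=cv2.INTER_CUBIC)
        k=np.array([proj(T,c)[0] for c in m.corners(psi)]);k=((k-[x0,y0]+.5)*s).astype(int);cv2.polylines(i,[k],True,(0,255,255),1);o.append(i)
    o=np.vstack([np.hstack(o[:2]),np.hstack(o[2:])]);cv2.imwrite("pics/psi30.png",cv2.resize(o,None,fx=.75,fy=.75))
E
python3 a30.py
```

```text
[ 0.5758261   0.00890948 -0.20547378  2.1275662 ] -11.772780590492317 [ 0.2  0.1  0.1  0.8 -0.2 -0.3  0.4 -0.1 -0.2 -0.1  0.6  0.3 -1.1 -1.1]
[ 0.52082961 -0.02180145  0.265     ] [-0.50536607 -0.2712841   0.81915204] 115.76902445234137 158.53372086960488
```

View pics/psi30.png

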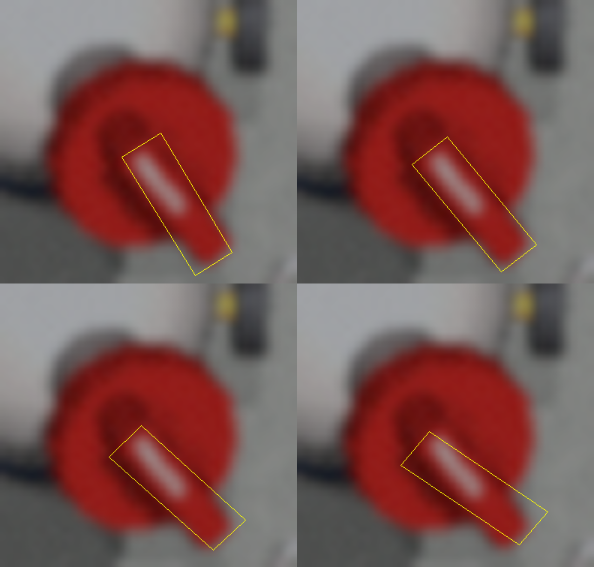

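```bash
python3 -c "
from a30 import *
print(m.yaw(12),m.N+m.A*.03,m.N+m.A*.035)"; python3 -m handwheel '[[0.62,0.005,-0.045,0.005,0],[0.62,0.01,-0.09,0.005,-1],[0.62,0.018,-0.135,0.005,-2],[0.62,0.025,-0.18,0.005,-2],[0.62,0.029,-0.226,0.005,-2]]' 20; python3 -m handwheel '[[0.62,0,0,0,0]]'
```

```text
128.1043210268518 [ 0.50566863 -0.02993997  0.28957456] [ 0.5031418  -0.03129639  0.29367032]
time: 23.55
ee_pos: [0.5065, -0.0421, 0.3435]
tcp_rot: [179.6, 1.1, 129.9]
wrist_force: [0.6, 0.6, -0.0]
opening: 0.0328
time: 23.65
ee_pos: [0.5062, -0.0477, 0.3432]
tcp_rot: [179.6, 1.1, 129.5]
wrist_force: [-0.9, 0.6, 0.6]
opening: 0.033
```

```bash
python3 -m handwheel '[[0.62,0,0.013,0,0],[0.62,0,0.013,0,0],[0.62,0,0.013,0,0]]'; python3 -m handwheel '[[0.62,0,0.0,-0.03,-1],[0.62,0,0.0,-0.05,-1],[0.62,0,0.0,-0.05,-1]]'; python3 - <<'E'
from h import *
P=get_obs()['ee_pos'];print(P)
c=cam("side");crop(c,235,130,305,200,10,"s31.png",proj(c,[P+[0,0,.024]]))
E
```

```text
time: 23.95
ee_pos: [0.506, -0.0337, 0.3435]
tcp_rot: [179.6, 1.1, 129.6]
wrist_force: [-0.5, 1.0, 0.3]
opening: 0.0321
time: 24.25
ee_pos: [0.5051, -0.0327, 0.2911]
tcp_rot: [179.8, 1.0, 128.7]
wrist_force: [-0.3, -0.5, 0.7]
opening: 0.0322
[ 0.50513765 -0.03266464  0.29113047]
```

View pics/s31.png

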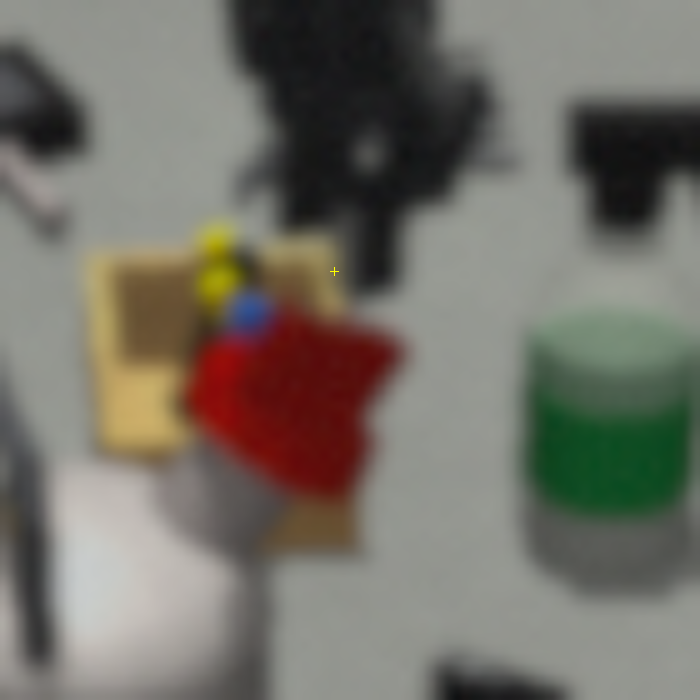

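```bash
python3 -m handwheel '[[0.62,0,0.0,-0.012,0],[0.62,0,0.0,-0.024,0],[0.62,0,0.0,-0.028,0],[0.62,0,0.0,-0.028,0]]'; python3 - <<'E'
from h import *
P=get_obs()['ee_pos'];print(P)
c=cam("side");crop(c,235,130,305,200,10,"s32.png",proj(c,[P+[0,0,.024]]))
E
```

```text
time: 24.7
ee_pos: [0.5055, -0.0325, 0.2656]
tcp_rot: [179.7, 1.1, 128.7]
wrist_force: [-0.8, 0.1, -0.3]
opening: 0.0325
[ 0.5054525  -0.03252802  0.26562913]
```

View pics/s32.png

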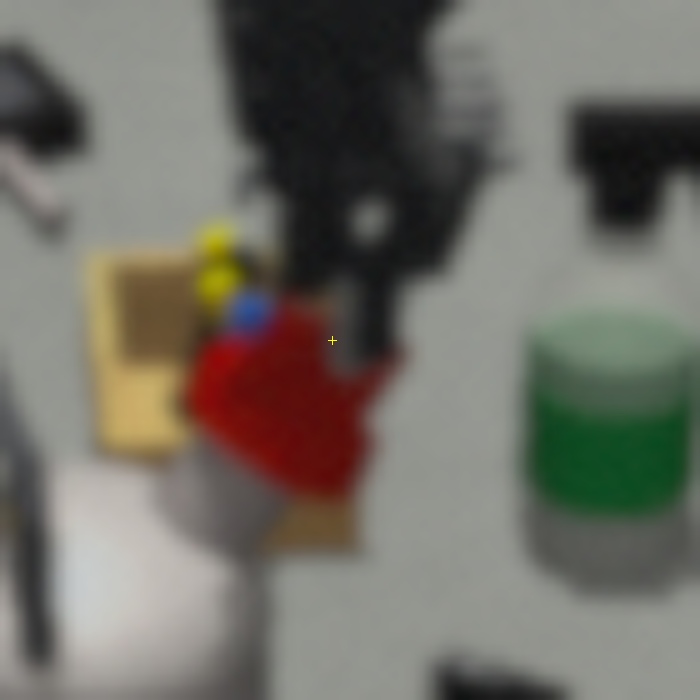

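```bash
python3 -m handwheel '[[0.65,0,0.0,-0.003,0],[0.72,0,0.0,-0.003,0],[0.8,0,0.0,-0.003,0],[0.8,0,0.0,-0.003,0]]' 20; python3 -c "
from h import *
print(get_obs()['torque'],get_obs()['ee_pos'])"
```

```text
time: 25.15
ee_pos: [0.5054, -0.0324, 0.2632]
tcp_rot: [179.6, 1.1, 128.7]
wrist_force: [-2.0, 2.5, 1.8]
opening: 0.017
[0.36003119 0.23681822 0.03303935] [ 0.50541579 -0.03237711  0.26324732]
```

```bash
python3 -m handwheel '[[0.8,0,0.0,0,4],[0.8,0,0.0,0,8],[0.8,0,0,0,12],[0.8,0,0.0,0,12]]' 20; python3 -c "
from h import *
print(get_obs()['torque'],get_obs()['ee_pos'])"
```

```text
time: 25.55
ee_pos: [0.5054, -0.0322, 0.2634]
tcp_rot: [179.6, 1.1, 140.8]
wrist_force: [-1.6, 2.6, 0.5]
opening: 0.017
[ 0.53668442  0.17781425 -0.07022062] [ 0.50540221 -0.03215129  0.26337231]
```

```bash
python3 -m handwheel '[[0.8,0,0.0,0,4],[0.8,0,0.0,0,8],[0.8,0,0,0,12],[0.8,0,0.0,0,12]]' 20; python3 - <<'E'
from h import *
P=get_obs()['ee_pos'];print(P,get_obs()['torque'])
c=cam("side");crop(c,235,130,305,200,10,"s33.png",proj(c,[P+[0,0,.024]]))
c=cam("top");crop(c,190,100,290,200,4,"t33.png")
E
```

```text
time: 25.95
ee_pos: [0.5055, -0.0324, 0.2636]
tcp_rot: [179.6, 1.1, 152.7]
wrist_force: [-0.4, 0.5, 1.9]
opening: 0.0172
[ 0.5055205  -0.03237666  0.26362255] [ 0.05694964  0.05258522 -0.18712411]
```

View pics/s33.png

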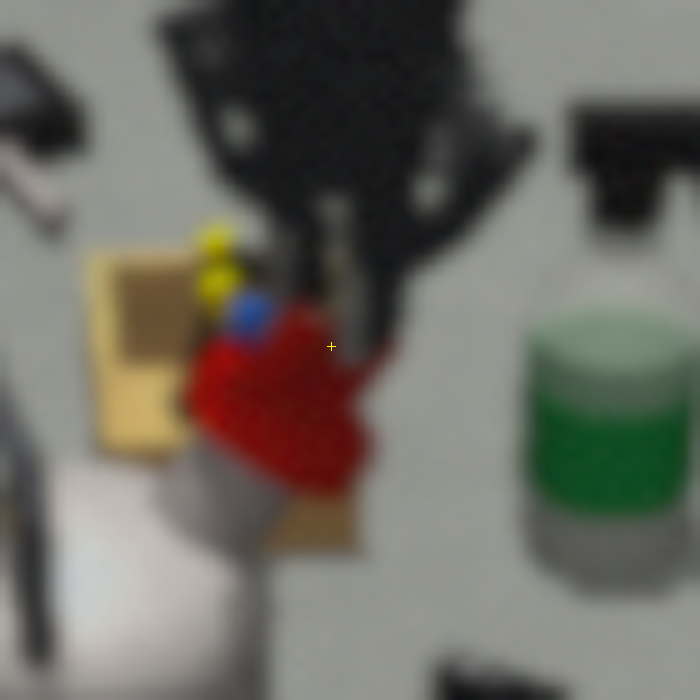

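View pics/t33.png

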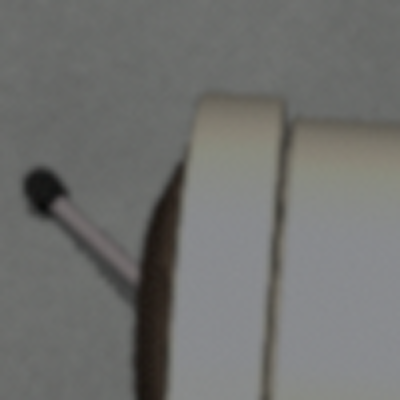

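```bash
python3 -m handwheel '[[0.8,0,0.0,0,4],[0.8,0,0.0,0,8],[0.8,0,0,0,10],[0.8,0,0.0,0,10]]' 20; python3 -c "
from h import *
print(get_obs()['torque'])"; python3 -m handwheel '[[0.8,0,0.0,0,4],[0.8,0,0.0,0,6],[0.8,0,0.0,0,6]]' 20; python3 - <<'E'
from h import *
P=get_obs()['ee_pos'];print(P,get_obs()['torque'])
c=cam("side");crop(c,235,130,305,200,10,"s34.png",proj(c,[P+[0,0,.024]]))
c=cam("top");crop(c,190,100,290,200,4,"t34.png")
E
```

```text
time: 26.45
ee_pos: [0.5051, -0.0327, 0.2645]
tcp_rot: [179.6, 1.1, 162.5]
wrist_force: [-4.4, -2.0, 7.4]
opening: 0.0172
[-0.24068557  0.72865987 -0.16689137]
time: 26.75
ee_pos: [0.5049, -0.0332, 0.2654]
tcp_rot: [179.7, 1.2, 168.4]
wrist_force: [-3.1, -1.9, 7.3]
opening: 0.0172
[ 0.50489429 -0.03317344  0.26542019] [-0.45178575  0.58488202 -0.08989865]
```

View pics/s34.png

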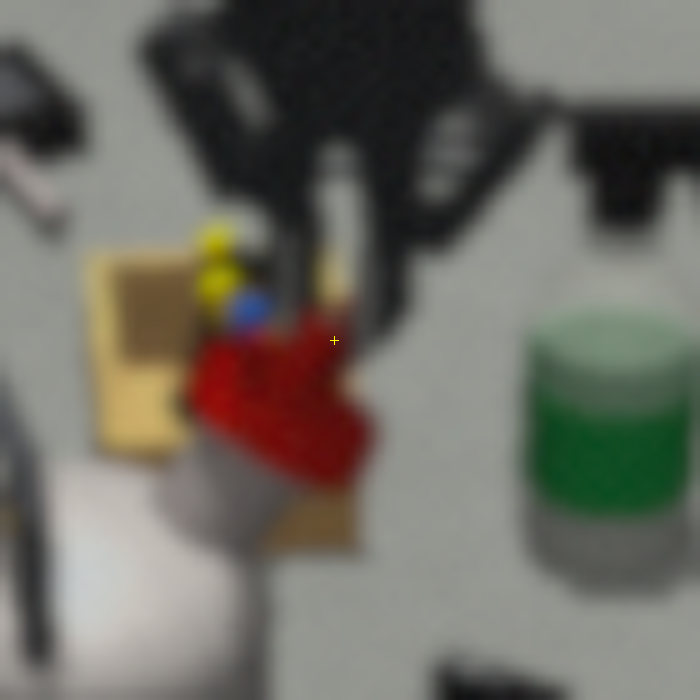

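View pics/t34.png

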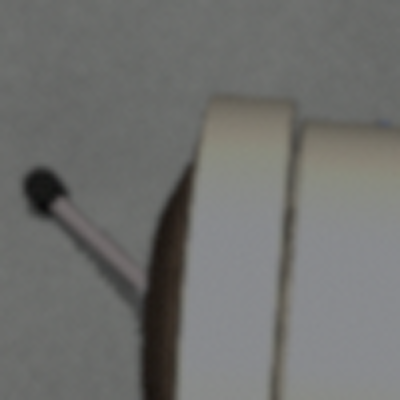

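```bash
python3 -m handwheel '[[0.95,0,0,0,0],[0.95,0,0.0,0,0],[0.95,0,0,0,0]]' 50; python3 -m handwheel '[[0.95,-0.003,-0.0015,0.005,0],[0.95,-0.006,-0.003,0.01,0],[0.95,-0.009,-0.005,0.015,0],[0.95,-0.009,-0.005,0.015,0]]' 50; python3 - <<'E'
from h import *
P=get_obs()['ee_pos'];print(P,get_obs()['torque'])
c=cam("side");crop(c,215,120,305,210,8,"s35.png",proj(c,[P+[0,0,.024]]))
E
```

```text
time: 27.15
ee_pos: [0.505, -0.0339, 0.2665]
tcp_rot: [179.8, 1.3, 168.1]
wrist_force: [-1.3, -3.4, 7.6]
opening: 0.0144
time: 27.55
ee_pos: [0.4956, -0.039, 0.2821]
tcp_rot: [179.7, 1.3, 168.1]
wrist_force: [-0.4, 0.7, -1.0]
opening: 0.0132
[ 0.49557258 -0.03896651  0.28213386] [-0.06480103  0.01433118  0.01315648]
```

View pics/s35.png

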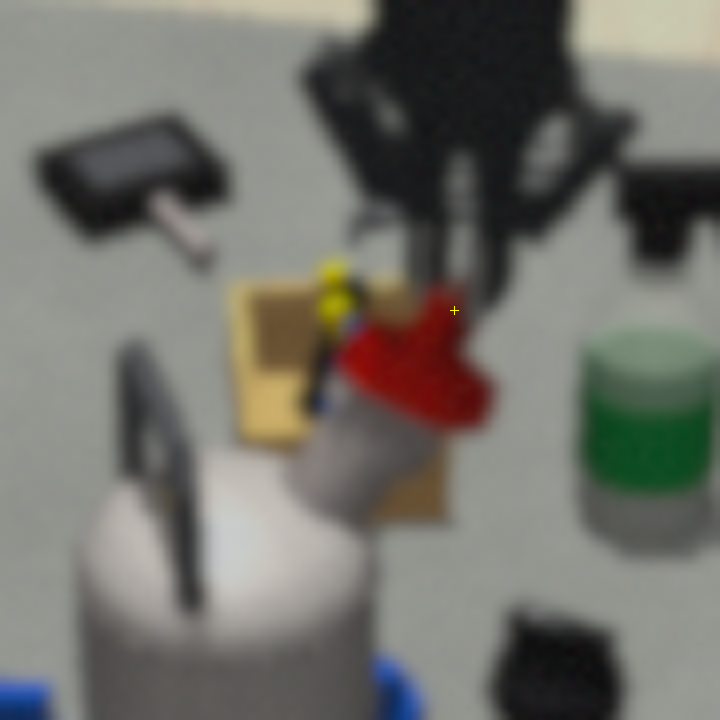

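```bash
python3 -m handwheel '[[0.95,-0.006,-0.003,0.01,0],[0.95,-0.012,-0.006,0.02,0],[0.95,-0.018,-0.009,0.03,0],[0.95,-0.02,-0.01,0.045,0],[0.95,-0.02,-0.01,0.06,0]]' 50; python3 - <<'E'
from h import *
P=get_obs()['ee_pos'];print(P,get_obs()['torque'])
c=cam("side");crop(c,215,100,305,190,8,"s36.png",proj(c,[P+[0,0,.024]]))
E
```

```text
time: 28.1
ee_pos: [0.475, -0.0492, 0.3433]
tcp_rot: [179.7, 1.4, 168.0]
wrist_force: [0.2, -0.6, -1.9]
opening: 0.0126
[ 0.47496259 -0.04924333  0.34330479] [0.07270915 0.0451368  0.01047686]
```

View pics/s36.png

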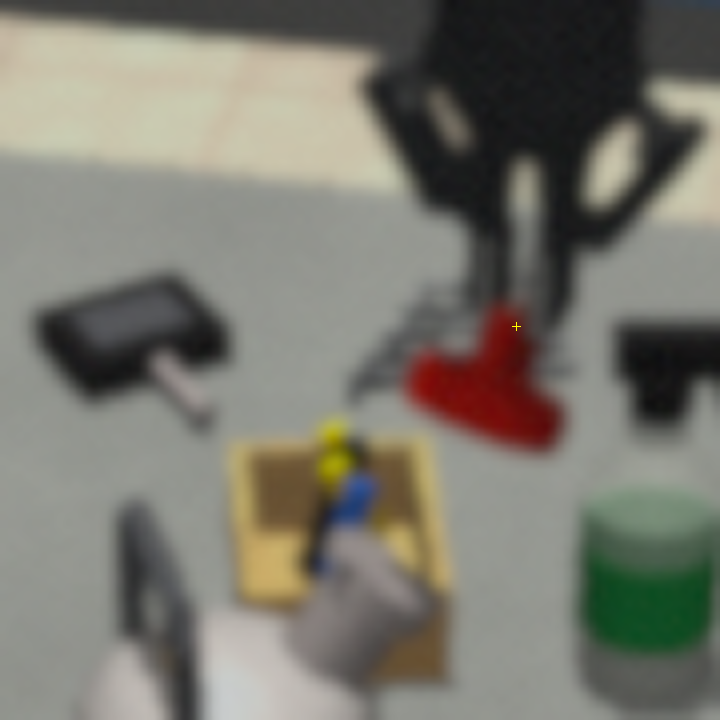

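```bash
python3 -m handwheel '[[0.95,-0.01,0.02,0,0],[0.95,-0.02,0.06,0,0],[0.95,-0.03,0.1,0,0],[0.95,-0.04,0.14,0,0],[0.95,-0.05,0.18,0,0]]' 50;python3 -m handwheel '[[0.95,-0.0,0.04,0,0],[0.95,-0.0,0.08,0,0],[0.95,0,0.12,0,0],[0.95,-0.0,0.16,0,0],[0.95,-0.0,0.2,-0.02,0]]'; python3 -m handwheel '[[0.95,0,0.0,-0.03,0],[0.95,0,0.0,-0.06,0],[0.95,0,0,-0.09,0],[0.95,0,0,-0.12,0],[0.95,0,0.0,-0.12,0]]'; python3 - <<'E'
from h import *
P=get_obs()['ee_pos'];print(P,get_obs()['torque'])
c=cam("side");crop(c,210,220,330,370,5,"s37.png",proj(c,[P+[0,0,.024]])); cv2.imwrite("pics/side37.png",c["color"])
c=cam("top");crop(c,90,180,190,280,6,"t37.png",proj(c,[P+[0,0,.024]]))
E
```

```text
time: 28.65
ee_pos: [0.4245, 0.1319, 0.3459]
tcp_rot: [179.7, 1.6, 168.0]
wrist_force: [1.0, -0.3, -0.9]
opening: 0.0123
time: 29.15
ee_pos: [0.4245, 0.3337, 0.3281]
tcp_rot: [179.5, 1.7, 168.0]
wrist_force: [1.5, 0.4, -1.4]
opening: 0.0125
time: 29.65
ee_pos: [0.4231, 0.3324, 0.2043]
tcp_rot: [179.8, 1.5, 168.0]
wrist_force: [0.7, -0.3, -0.7]
opening: 0.0127
[0.42310246 0.33243671 0.2043248 ] [ 0.01406356 -0.02230171  0.01264358]
```

View pics/s37.png

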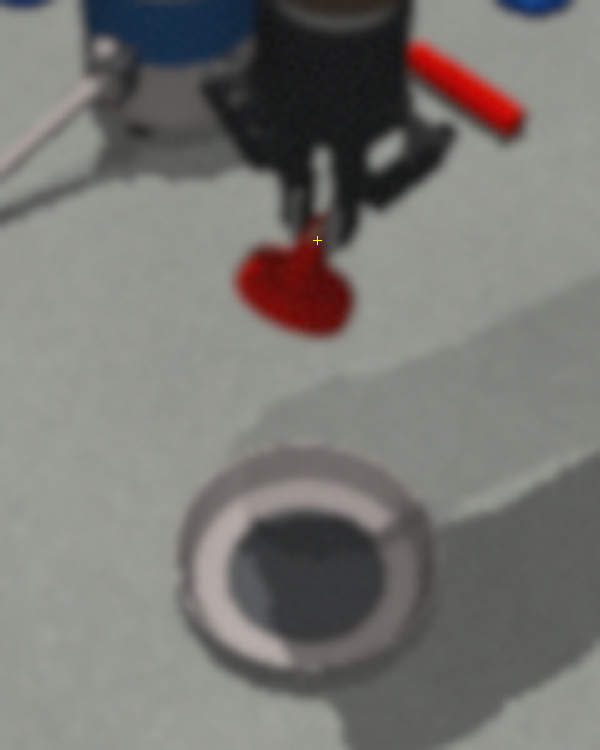

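View pics/t37.png

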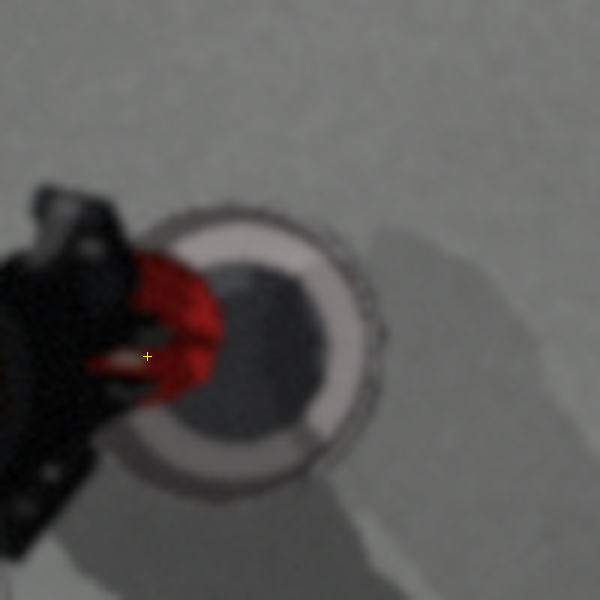

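```bash
python3 - <<'E'
from h import *
T=cam("top");S=cam("side")
def tri(a,b):
    d1=ray(T,*a);d2=ray(S,*b);o1=np.array(T["origin"]);o2=np.array(S["origin"])
    t=np.linalg.lstsq(np.c_[d1,-d2],o2-o1,rcond=None)[0];p1=o1+d1*t[0];p2=o2+d2*t[1];return (p1+p2)/2,np.linalg.norm(p1-p2)
print(tri((114.5,234.5),(269.4,278)))
print("dish top",at_z(T,90+238/6,180+352/6,.026), "floor",at_z(T,90+243/6,180+352/6,.004))
print("dish side",at_z(S,210+308/5,220+558/5,.026),at_z(S,210+308/5,220+575/5,.004))
E
```

```text
(array([0.43126921, 0.34360905, 0.19900602]), np.float64(0.002421522199536096))
dish top [0.41673172 0.36922573 0.026     ] floor [0.41596305 0.37470152 0.004     ]
dish side [0.41429596 0.38182088 0.026     ] [0.4147018 0.3773433 0.004    ]
```

```bash
python3 -m handwheel '[[0.95,-0.006,0.016,-0.03,0],[0.95,-0.012,0.032,-0.06,0],[0.95,-0.012,0.032,-0.09,0],[0.95,-0.012,0.032,-0.12,0],[0.95,-0.012,0.032,-0.14,0]]' 50;python3 -m handwheel '[[0.95,0,0,-0.005,0],[0.95,0,0,-0.01,0],[0.95,0,0,-0.01,0]]' 30; python3 - <<'E'
from h import *
P=get_obs()['ee_pos'];print(P,get_obs()['torque'])
c=cam("side");crop(c,210,260,330,370,6,"s38.png",proj(c,[P+[0,0,.024]]))
c=cam("top");crop(c,90,180,190,280,6,"t38.png",proj(c,[P+[0,0,.024]]))
E
```

```text
time: 30.35
ee_pos: [0.4134, 0.3664, 0.0702]
tcp_rot: [179.4, 1.8, 168.0]
wrist_force: [0.4, 0.1, -0.0]
opening: 0.0124
time: 30.65
ee_pos: [0.414, 0.3669, 0.0613]
tcp_rot: [179.3, 1.9, 168.0]
wrist_force: [0.5, 0.1, -1.6]
opening: 0.0126
[0.4139562  0.36687418 0.0613442 ] [-0.05752165  0.06116172 -0.01163597]
```

View pics/s38.png

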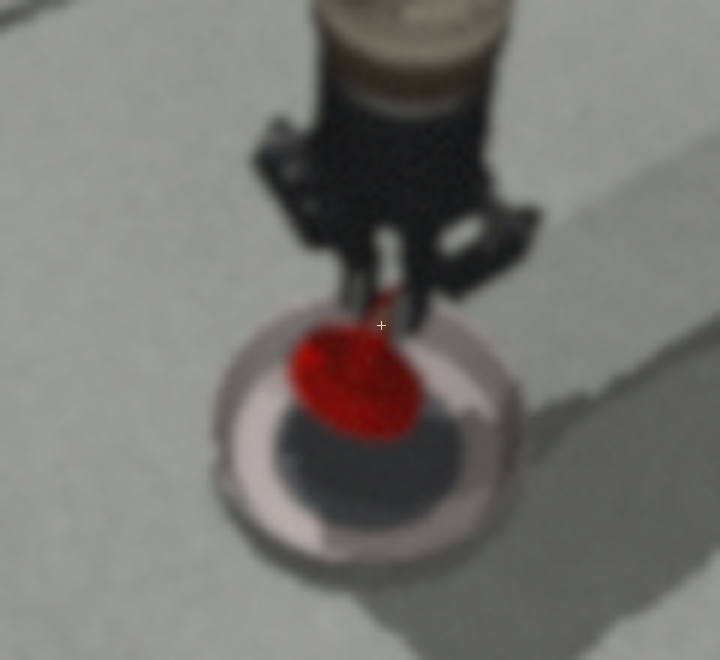

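View pics/t38.png

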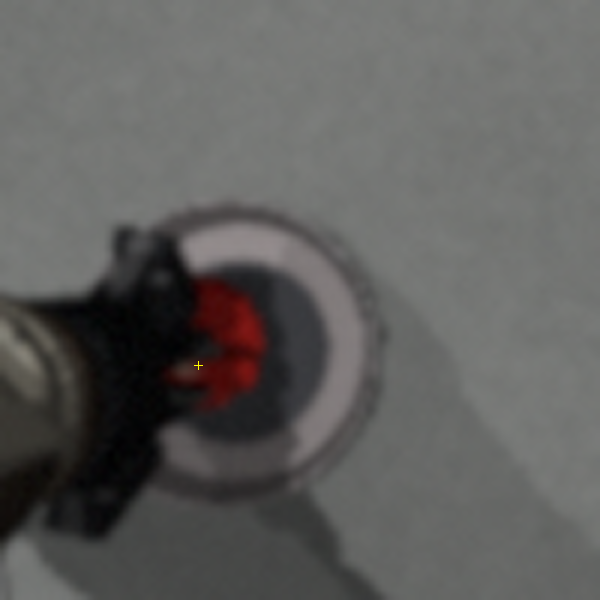

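```bash
python3 - <<'E'
from h import *
c=cam("side");
im=c["color"][300:345,245:295].astype(float); im=np.clip(im*1.6,0,255).astype(np.uint8)
a=cv2.resize(im,(400,360),interpolation=cv2.INTER_CUBIC)
c=cam("top");im=c["color"][215:260,105:155].astype(float); im=np.clip(im*1.6,0,255).astype(np.uint8)
b=cv2.resize(im,(400,360),interpolation=cv2.INTER_CUBIC);cv2.imwrite("pics/z39.png",np.hstack([a,b]))
E
```

```text
(no output)
```

View pics/z39.png

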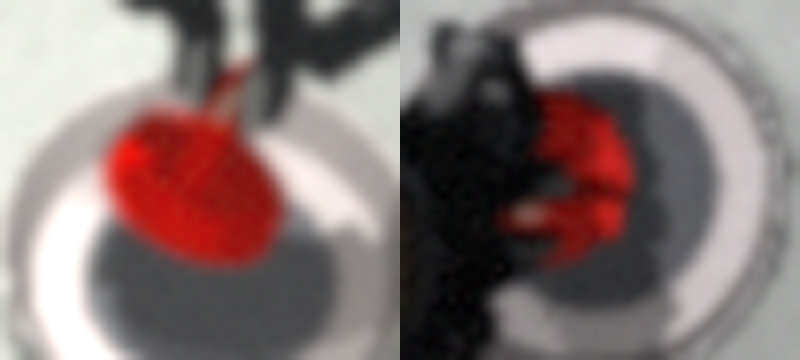

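```bash
cat > sim.py <<'E'
from h import *
def draw(c,im,x0,y0,s,B,Rm):
    th=np.linspace(0,2*np.pi,40)
    for z,r,col in((0,.032,(255,255,0)),(.0185,.032,(0,255,0))):
        k=proj(c,[B+Rm@np.array([r*np.cos(a),r*np.sin(a),z]) for a in th]);cv2.polylines(im,[((k-[x0,y0]+.5)*s).astype(int)],True,col,1)
    for z in(.0185,.048):
        k=proj(c,[B+Rm@np.array([a*.026,b*.007,z]) for a,b in((1,1),(1,-1),(-1,-1),(-1,1))]);cv2.polylines(im,[((k-[x0,y0]+.5)*s).astype(int)],True,(0,255,255),1)
    k=proj(c,[B+Rm@np.array([.02,0,.048])])[0];cv2.circle(im,tuple(((k-[x0,y0]+.5)*s).astype(int)),3,(255,255,255),-1)
def Rcap(yawx,t):  # cap x az yawx horizontally, tilt t about cap y so that +x end rises for t>0
    return (R.from_euler('z',yawx,degrees=True)*R.from_euler('y',-t,degrees=True)).as_matrix()
E
python3 - <<'E'
from sim import *
P=get_obs()['ee_pos']; G=P+np.array([-.001,.004,.030])
T=cam("top");S=cam("side");rows=[]
for c,(x0,y0) in((S,(240,295)),(T,(100,210))):
    o=[]
    for t in(10,25,40,60):
        im=np.clip(c["color"][y0:y0+55,x0:x0+55]*1.6,0,255).astype(np.uint8);im=cv2.resize(im,None,fx=7,fy=7,interpolation=cv2.INTER_CUBIC)
        Rm=Rcap(78,t);draw(c,im,x0,y0,7,G-Rm@np.array([0,0,.040]),Rm);o.append(im)
    rows.append(np.hstack(o))
o=np.vstack(rows);cv2.imwrite("pics/sim40.png",cv2.resize(o,(800,400),interpolation=cv2.INTER_AREA))
E
```

```text
(no output)
```

View pics/sim40.png

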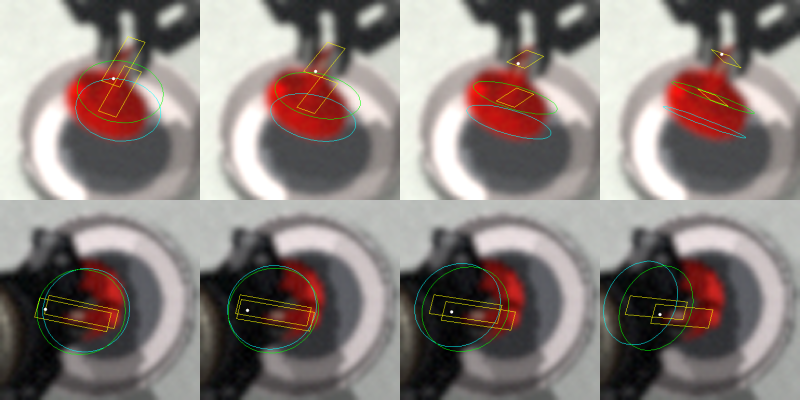

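```bash
python3 -m handwheel '[[0.95,-0.001,0.005,-0.008,0],[0.95,-0.002,0.01,-0.016,0],[0.95,-0.003,0.012,-0.024,0],[0.95,-0.003,0.012,-0.024,0]]' 30;python3 -m handwheel '[[0.95,0,0,-0.003,0],[0.95,0,0,-0.006,0],[0.95,0,0,-0.006,0]]' 30;python3 -m handwheel '[[0.95,0,0,-0.002,0],[0.95,0,0,-0.004,0],[0.95,0,0,-0.004,0]]' 20;python3 -m handwheel '[[0.95,0,0,-0.002,0],[0.95,0,0,-0.004,0],[0.95,0,0,-0.004,0]]' 20
```

```text
time: 31.35
ee_pos: [0.4097, 0.3784, 0.0349]
tcp_rot: [179.4, 1.8, 168.1]
wrist_force: [0.4, -0.3, -1.1]
opening: 0.0127
time: 31.65
ee_pos: [0.4101, 0.3789, 0.0298]
tcp_rot: [179.3, 1.8, 168.1]
wrist_force: [-2.1, 0.0, 4.7]
opening: 0.0128
time: 31.95
ee_pos: [0.4122, 0.3803, 0.0291]
tcp_rot: [179.1, 2.1, 168.0]
wrist_force: [1.4, -1.2, 16.3]
opening: 0.0126
time: 32.25
ee_pos: [0.4147, 0.3817, 0.0287]
tcp_rot: [178.8, 2.4, 168.0]
wrist_force: [1.8, -1.4, 16.8]
opening: 0.0124
```

```bash
python3 - <<'E'
from h import *
o=[]
for n,(x0,y0) in(("side",(240,300)),("top",(100,210))):
    c=cam(n);im=np.clip(c["color"][y0:y0+55,x0:x0+60]*1.5,0,255).astype(np.uint8);o.append(cv2.resize(im,(400,367),interpolation=cv2.INTER_CUBIC))
cv2.imwrite("pics/z41.png",np.hstack(o))
E
```

```text
(no output)
```

View pics/z41.png

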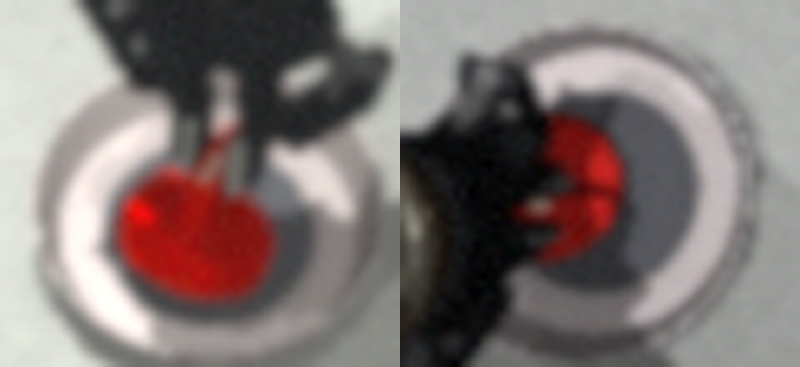

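```bash
python3 -m handwheel '[[0.95,-0.001,0,0.002,0],[0.95,-0.001,0,0.0025,0],[0.9,-0.001,0,0.0025,0]]' 20;python3 -m handwheel '[[0.8,0,0,0,0],[0.75,0,0,0,0],[0.65,0,0,0,0],[0.55,0,0,0,0],[0.5,0,0,0,0]]' 20;  python3 - <<'E'
from h import *
o=[]
for n,(x0,y0) in(("side",(240,300)),("top",(100,210))):
    c=cam(n);im=np.clip(c["color"][y0:y0+55,x0:x0+60]*1.5,0,255).astype(np.uint8);o.append(cv2.resize(im,(400,367),interpolation=cv2.INTER_CUBIC))
cv2.imwrite("pics/z42.png",np.hstack(o))
E
```

```text
time: 32.65
ee_pos: [0.4135, 0.3815, 0.0309]
tcp_rot: [178.8, 2.4, 168.0]
wrist_force: [0.2, 0.7, -1.0]
opening: 0.0126
time: 33.15
ee_pos: [0.4135, 0.3815, 0.0309]
tcp_rot: [178.8, 2.4, 168.0]
wrist_force: [-0.7, -0.5, -0.1]
opening: 0.0426
```

View pics/z42.png

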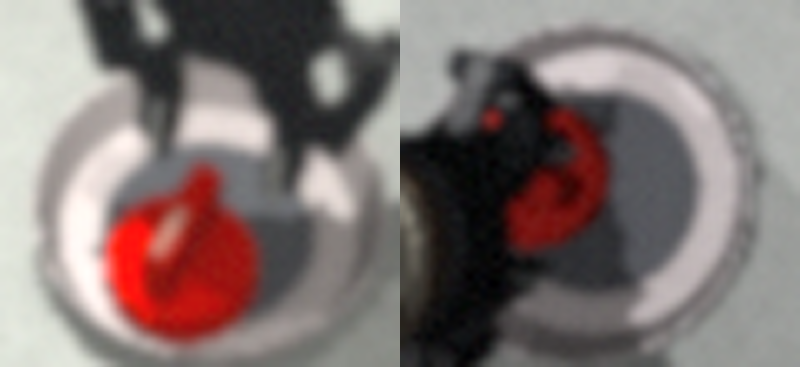

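```bash
python3 -m handwheel '[[0.5,0,0,0.01,0],[0.45,0,0,0.04,0],[0.45,0,0,0.08,0],[0.45,0,0,0.12,0],[0.45,-0.03,-0.03,0.16,0]]' 20; python3 -m handwheel '[[0.45,-0.03,-0.04,0.03,0],[0.45,-0.06,-0.08,0.06,0],[0.45,-0.09,-0.12,0.06,0],[0.45,-0.1,-0.16,0.06,0],[0.45,-0.1,-0.2,0.06,0]]'; python3 - <<'E'
from h import *
T=cam("top");S=cam("side");cv2.imwrite("pics/top43.png",T["color"]);cv2.imwrite("pics/side43.png",S["color"])
o=[]
for c,(x0,y0) in((S,(235,300)),(T,(95,205))):
    im=np.clip(c["color"][y0:y0+64,x0:x0+70]*1.5,0,255).astype(np.uint8);o.append(cv2.resize(im,(400,366),interpolation=cv2.INTER_CUBIC))
cv2.imwrite("pics/z43.png",np.hstack(o))
E
```

```text
time: 33.75
ee_pos: [0.3889, 0.3569, 0.1868]
tcp_rot: [178.8, 2.4, 168.0]
wrist_force: [-0.6, -0.7, -0.4]
opening: 0.0469
time: 34.25
ee_pos: [0.2871, 0.1557, 0.2484]
tcp_rot: [178.6, 2.5, 168.1]
wrist_force: [2.6, -0.3, 0.4]
opening: 0.047
```

View pics/z43.png

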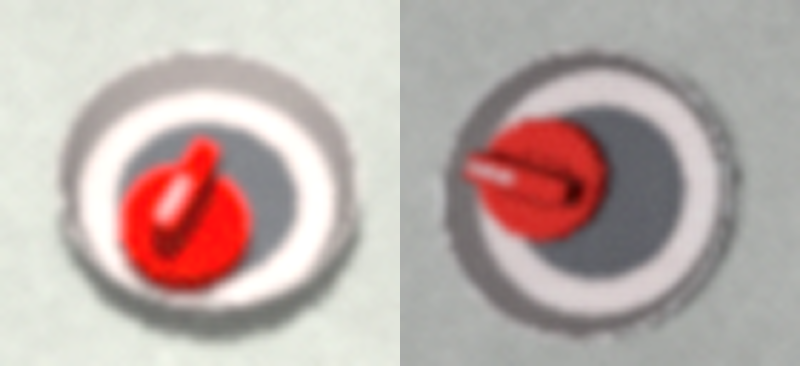

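View pics/top43.png

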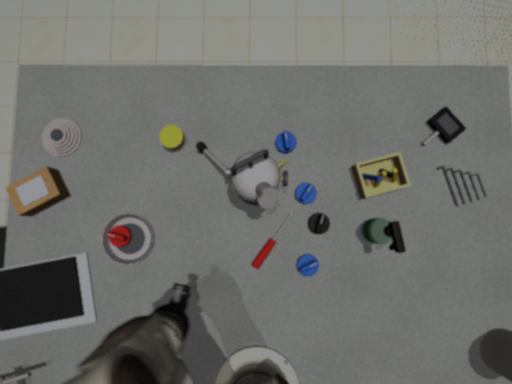

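View pics/side43.png

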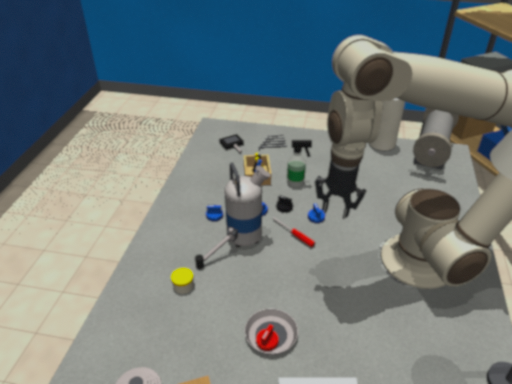

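```bash
python3 - <<'E'
from sim import *
T=cam("top");S=cam("side")
print(at_z(T,120,236.5,.018),at_z(T,127.9+.0,238.2,.0),"dish floor:",at_z(T,95+(618-400)/5.714-11+0,205+192/5.714,.004))
B=at_z(T,120,236.5,.016);B[2]=.004;rows=[]
print("cap from side roof",at_z(S,235+187/5.714,300+228/5.714,.02))
for t,ro in((0,0),(8,0),(-8,0)):
    o=[]
    for c,(x0,y0) in((S,(235,305)),(T,(95,210))):
        im=np.clip(c["color"][y0:y0+55,x0:x0+60]*1.4,0,255).astype(np.uint8);im=cv2.resize(im,None,fx=7,fy=7,interpolation=cv2.INTER_CUBIC)
        draw(c,im,x0,y0,7,B,Rcap(74,t));o.append(im)
    rows.append(np.vstack(o))
cv2.imwrite("pics/sim44.png",cv2.resize(np.hstack(rows),(800,489),interpolation=cv2.INTER_AREA))
E
```

```text
[0.42235101 0.40055307 0.018     ] [0.41709515 0.38389495 0.        ] dish floor: [0.41588076 0.39934702 0.004     ]
cap from side roof [0.42055403 0.40588809 0.02      ]
```

View pics/sim44.png

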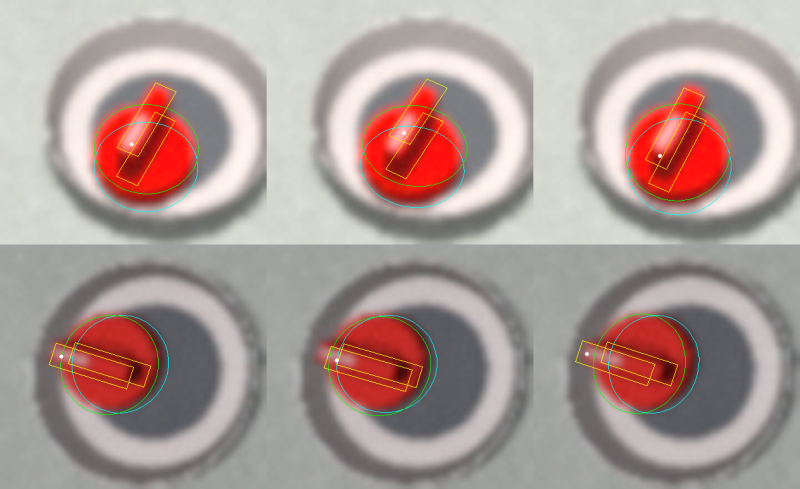

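```bash
python3 -m handwheel '[[0.5,0.02,0.04,0,-2],[0.5,0.045,0.085,0,-4],[0.5,0.07,0.13,0,-4],[0.5,0.095,0.175,0,-4],[0.5,0.115,0.21,0,-4]]' 20; python3 -m handwheel '[[0.5,0.018,0.025,0,0],[0.5,0.018,0.025,0,0],[0.5,0.018,0.025,0,0]]' 20
```

```text
time: 34.95
ee_pos: [0.4042, 0.3702, 0.2468]
tcp_rot: [178.7, 2.5, 164.0]
wrist_force: [0.7, -0.1, 1.2]
opening: 0.043
time: 35.25
ee_pos: [0.4216, 0.3967, 0.2452]
tcp_rot: [178.8, 2.4, 164.1]
wrist_force: [-1.2, 0.4, 0.3]
opening: 0.0427
```

```bash
python3 -c "
from h import *
print(get_obs()['ee_pos'],get_obs()['tcp_rot'])"
```

```text
[0.42164909 0.39674506 0.24520682] [178.8330656    2.36505156 164.09647272]
```

```bash
python3 -m handwheel '[[0.5,0,0,-0.045,0],[0.5,0,0,-0.09,0],[0.5,0,0,-0.135,0],[0.5,0,0,-0.18,0],[0.5,0,0,-0.19,0]]' 20; python3 -m handwheel '[[0.5,0,0,-0.004,0],[0.5,0,0,-0.008,0]]'; python3 - <<'E'
from h import *
print(get_obs()['ee_pos'])
o=[]
for n,(x0,y0) in(("side",(235,290)),("top",(95,205))):
    c=cam(n);im=np.clip(c["color"][y0:y0+64,x0:x0+70]*1.5,0,255).astype(np.uint8);o.append(cv2.resize(im,(400,366),interpolation=cv2.INTER_CUBIC))
cv2.imwrite("pics/z45.png",np.hstack(o))
E
```

```text
time: 35.75
ee_pos: [0.4189, 0.3945, 0.0508]
tcp_rot: [179.2, 2.2, 164.1]
wrist_force: [-0.8, 0.3, -0.3]
opening: 0.043
time: 35.95
ee_pos: [0.4192, 0.395, 0.0446]
tcp_rot: [179.1, 2.2, 164.1]
wrist_force: [0.1, 0.3, 0.6]
opening: 0.0429
[0.41921825 0.39501719 0.04459672]
```

View pics/z45.png

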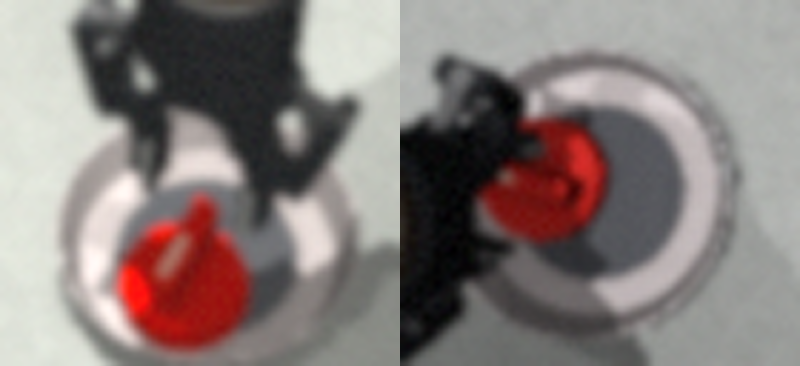

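```bash
python3 -m handwheel '[[0.5,0.001,0.001,-0.012,0],[0.5,0.002,0.001,-0.024,0],[0.5,0.003,0.001,-0.034,0],[0.5,0.003,0.001,-0.034,0]]' 20; python3 -m handwheel '[[0.7,0,0,0,0],[0.8,0,0,0,0],[0.9,0,0,0,0],[0.9,0,0,0,0]]' 20; python3 - <<'E'
from h import *
print(get_obs()['ee_pos'])
o=[]
for n,(x0,y0) in(("side",(235,290)),("top",(95,205))):
    c=cam(n);im=np.clip(c["color"][y0:y0+64,x0:x0+70]*1.5,0,255).astype(np.uint8);o.append(cv2.resize(im,(400,366),interpolation=cv2.INTER_CUBIC))
cv2.imwrite("pics/z46.png",np.hstack(o))
E
```

```text
time: 36.45
ee_pos: [0.4218, 0.3954, 0.0084]
tcp_rot: [179.2, 2.2, 164.1]
wrist_force: [-0.3, -0.2, 0.2]
opening: 0.043
time: 36.85
ee_pos: [0.4219, 0.3956, 0.0089]
tcp_rot: [179.2, 2.2, 164.1]
wrist_force: [-1.0, -0.1, 2.3]
opening: 0.0136
[0.42188178 0.39556188 0.00888   ]
```

View pics/z46.png

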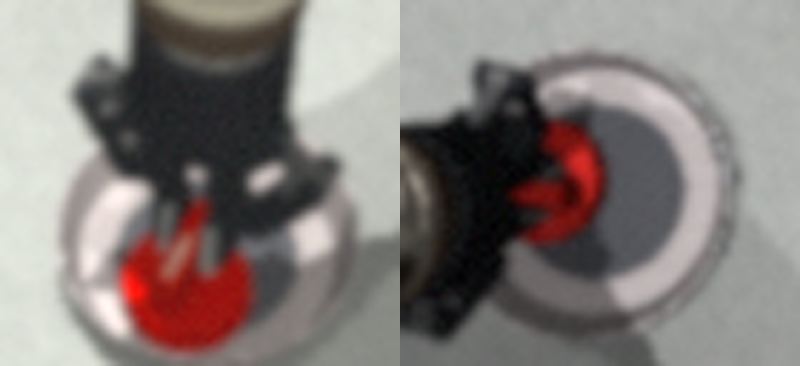

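```bash
python3 -m handwheel '[[0.9,0,0,0.003,0],[0.9,-0.002,-0.01,0.003,0],[0.9,-0.004,-0.02,0.003,0],[0.9,-0.006,-0.028,0.003,0],[0.9,-0.006,-0.028,0.003,0]]' 20; python3 -m handwheel '[[0.9,0,0,-0.002,0],[0.9,0,0,-0.004,0],[0.9,0,0,-0.004,0]]' 20; python3 -m handwheel '[[0.8,0,0,0,0],[0.7,0,0,0,0],[0.5,0,0,0,0],[0.5,0,0,0,0]]' 20; python3 -m handwheel '[[0.5,0,0,0.02,0],[0.5,0,0,0.05,0],[0.5,0,0,0.09,0],[0.5,0,0,0.13,0],[0.5,-0.03,-0.03,0.17,0]]' 20; python3 -m handwheel '[[0.45,-0.03,-0.04,0.03,0],[0.45,-0.06,-0.08,0.06,0],[0.45,-0.09,-0.12,0.06,0],[0.45,-0.1,-0.16,0.06,0],[0.45,-0.1,-0.2,0.06,0]]'; python3 - <<'E'
from h import *
o=[]
for n,(x0,y0) in(("side",(235,300)),("top",(95,205))):
    c=cam(n);cv2.imwrite(f"pics/{n}47.png",c["color"]);im=np.clip(c["color"][y0:y0+64,x0:x0+70]*1.5,0,255).astype(np.uint8);o.append(cv2.resize(im,(400,366),interpolation=cv2.INTER_CUBIC))
cv2.imwrite("pics/z47.png",np.hstack(o))
E
```

```text
time: 37.45
ee_pos: [0.4156, 0.3662, 0.0118]
tcp_rot: [179.2, 2.2, 164.1]
wrist_force: [-0.4, 0.7, -1.4]
opening: 0.0135
time: 37.75
ee_pos: [0.4162, 0.3664, 0.0089]
tcp_rot: [179.1, 2.2, 164.1]
wrist_force: [-0.8, -4.0, 8.2]
opening: 0.0131
time: 38.15
ee_pos: [0.4161, 0.3664, 0.0086]
tcp_rot: [179.1, 2.2, 164.1]
wrist_force: [-0.1, -0.0, 0.1]
opening: 0.0431
time: 38.65
ee_pos: [0.3915, 0.3418, 0.1735]
tcp_rot: [179.1, 2.2, 164.1]
wrist_force: [-1.0, -0.4, -0.1]
opening: 0.0427
time: 39.15
ee_pos: [0.2898, 0.1408, 0.2343]
tcp_rot: [179.1, 2.3, 164.2]
wrist_force: [1.6, -0.5, 0.0]
opening: 0.0474
```

View pics/z47.png

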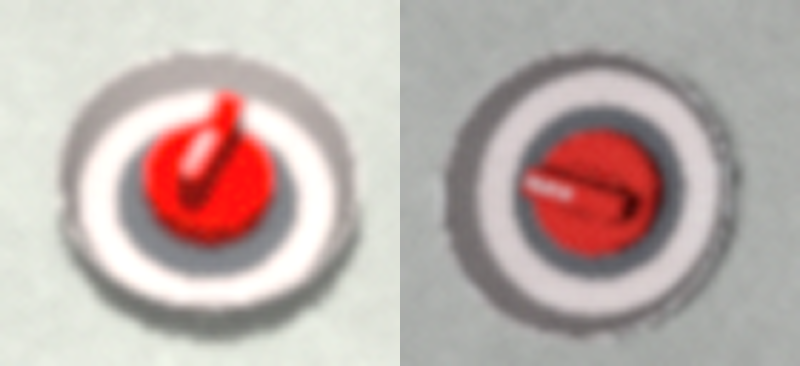

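View pics/top47.png

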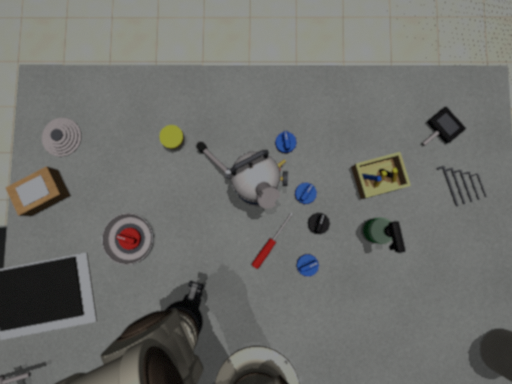

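```bash
python3 - <<'E'
from h import *
a=cv2.imread("pics/top30.png");b=cv2.imread("pics/top47.png")
f=lambda i:cv2.resize(i[110:220,190:290],(400,440),interpolation=cv2.INTER_CUBIC)
cv2.imwrite("pics/cmp.png",np.hstack([f(a),f(b)]))
E
```

```text
(no output)
```

View pics/cmp.png

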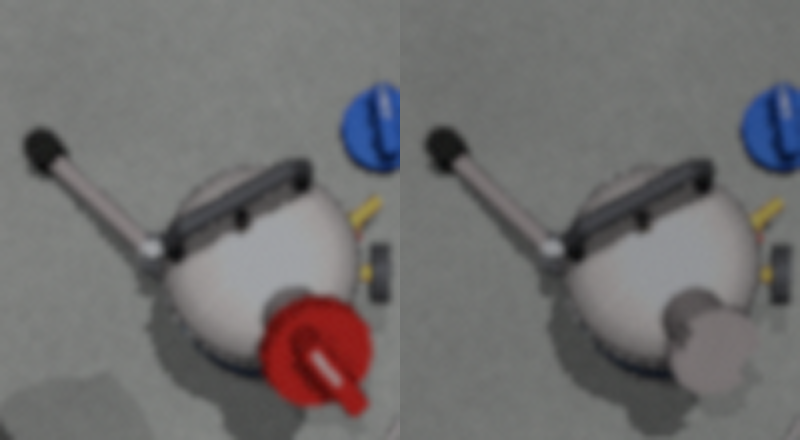

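```bash
python3 -m handwheel '[[0.45,0,0,0,0],[0.45,0,0,0,0],[0.45,0,0,0,0]]'; python3 -c "
from workcell import job_done
print(job_done())"
```

```text
time: 39.55
ee_pos: [0.2911, 0.1392, 0.2343]
tcp_rot: [179.1, 2.3, 163.9]
wrist_force: [0.5, -0.2, -0.1]
opening: 0.0468
the job is handed in; nothing more can be done
None
```

I opened the tank in the order you gave, set the cap in the dish and handed the job in at 39.6 s. No verdict is reported, so the results below are my own measurements.

**What I did**
1. **Prop leg:** I swung it out against its stop. The fit put it at about 2.15 rad right after the push and 2.13 rad in a refit made during the cap turning. Its angle to the tank's handle was the same in both pictures.
2. **Venting:** I turned the cap until the torque rose to about 0.5 N m at the first stop. I then opened the fingers and left it unpressed for over a second.
3. **Turning and lifting off:** I pressed the cap in about 5.9 mm along its axis at roughly 15 N, turned it past the stop to the end and lifted it off.
4. **Setting down:** I placed it in the dish, then regripped it and moved it to the centre because the first placing was against the wall.

**Last checks**
- The cap stands flat on its skirt in the middle of the dish, grip bar up, with the gripper open and clear of it.
- By the refit during the cap turning, the tank is about 8–9 mm from where it started. It looked unchanged and upright in the last picture.
- By eye in the last picture, the bystanders are where they were.

**What went wrong or disagreed**
- **Tool position:** the reported TCP was about 24 mm lower than the real fingertips, found by touching the bench. My first leg push therefore passed over the foot and had to be repeated.
- **Tank:** it slid about 8 mm during the second leg push, and later turned a few degrees while I worked on the cap.
- **First grip on the cap:** the fingers came down on top of the grip bar at about 24 N before I moved over and tried again.
- **Cap jam:** past the first stop the cap tilted and jammed under a tight grip. I let go, checked its angle (about 0.86 rad) and finished the turn with a looser grip.
- **Not directly seen:** the arm blocked the top view during the venting, the pressing and the last part of the turn, so those rest on force and tool-position readings, plus the side view.

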